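Turn, read and shelve returned archive cases

ROBOT

A 6-joint arm with a two-finger parallel gripper is mounted at the origin on the work surface. World frame = base frame: x ahead of the robot, y to its left, z up, the work surface at z = 0. Lengths are in mm, angles in rad, forces in N, time in s.
With the tool pointing down it reaches from about 400 to 925 mm from the base axis. Payload 12.5 kg.
Tool frame: the origin (TCP) lies midway between the tips of the shut fingers; the grasp point (between the pads) lies 19 mm behind it; z points along the fingers, y is the direction in which the jaws open and shut (so a half turn about z gives the same grasp; the last joint's range is limited). The gripper opens to 95 mm and grips with 3 to 60 N. Pads are 20 mm wide; open, the fingers measure 119 mm over their backs; the gripper's body (75 mm by 180 mm) begins 59 mm behind the grasp point.
Start: joints at [-1.306, 0.491, 1.559, -0, 1.092, -0.106], TCP at [226.499, -582.533, 214.661] pointing down, gripper open.
Joint ranges: [-3.1, 3.1], [-0.84, 2.19], [0.05, 2.79], [-1.13, 4.28], [0.06, 2.93], [-2.69, 2.69]. Speed limits (rad/s): [2.22, 2.22, 2.79, 3.14, 3.14, 3.14].

INTERFACE

Orientations are given as [roll, pitch, yaw] about the fixed x, y, z axes, in that order (R = Rz(yaw) Ry(pitch) Rx(roll)).
In Python, from cell import env gives the robot as it stands.
- The arm moves only by the tool drive_tool, never from a script. Its argument "increments" is a list of rows, each a list of 2 entries, a list of its own where there are three numbers: the shift along the tool's x, y, z as a fraction of full scale, then the turn, a rotation vector about the tool's x, y, z as a fraction of full scale. In form: [[[x, y, z], [ax, ay, az]], ...]. A call has 1 to 5 rows; each row shifts and turns the commanded pose from where the row before left it, along the tool's axes as they then stand; what a row does not reach is not made up. Full scale, the value 1, is 30 mm for a shift and 0.08 rad for a turn. A row lasts 1/12 s, in which the tool goes at most 41.7 mm and 7.16 degrees, less where a joint would pass 70% of its speed; a pose out of reach is approached as far as the arm can. A call with a number of a shift or a turn outside -1 to 1 is refused whole. A call with a gripper value outside its range is refused whole. "jaw" is the opening, from -1 (shut) to 1 (fully open), so that 0 is half open, set as the call begins (left out, the last holds). The fingers move at their own pace and stop on an object; the grip force is fixed at half the most. Time passes only in rows, so rows that do not move let the fingers close. It gives the time, the measured TCP pose, the force and the opening at its end, in the units of the state.
- env.state(): the state, without advancing time (a new reading comes with each control period).
- env.read_camera(name): name is "scene" or "top" or "wrist"; returns a dict with "pixels" (384x512x3 uint8, blue, green, red), "vertical_fov" (degrees; the focal length in pixels is half the picture's height over the tangent of half this angle, whatever the lens; pixels are square), "cx", "cy" (the principal point, pixels), "world_to_cam" (4x4, takes a point from world to camera coordinates). Camera axes: x right, y down, z forward; pixel columns grow to the right and rows downward; lengths in mm; the calibration is good to about 2 mm. A picture is of the moment at which its call begins. There is no depth.
- env.job_done(): hands the job in, once; it reports no verdict.
Trained networks look in a picture, given as the dict that the camera call returned (one of the last four; its "shot" number tells which), for a name from the list of things; names that differ only in an ending like _2 or _b are one class to them, and where a whole thing is asked for, a point or a joint stands for the part that bears it (a point fixed in the world has none). Each returns a list of dicts, best first, with "score" (0 to 1); they miss things now and then, are a little off and sometimes report something else, mostly with a low value. They report only what shows in the picture. A call takes as long as a camera call. They do not tell look-alikes from the thing itself.
- env.boxes_of(target, picture): "point" ([x, y, z] in mm, in world coordinates, good to about 4 mm: the middle of the surface that is visible of it).
- env.tip_of(target, picture): "point" ([x, y, z] in mm, in world coordinates, good to about 4 mm: a listed point, or the origin of a listed thing).
The state is a dict: "t": time; "joints": joint angles; "qvel": joint speeds; "tau": joint torques, N m; "eef_pos": TCP position; "tcp_rot": TCP orientation; "ft_force": force on the tool from outside, world axes, zero at the start; "moment": the same for the moment, N m; "opening": opening from 0.0 (shut) to 1.0 (fully open).
Only numpy, scipy, OpenCV 4.12 (cv2) and the standard library are available. Lean on these libraries where they do the work, as an engineer would, in place of code of your own. Each camera call takes 0.05 s, during which the arm holds its last target.

TASK

Two or three hard archive cases lie label down on the table in front of the low steel ledge. Turn every case label up onto the ledge by pushing it up against the ledge's front edge until it tips over (tip them, do not carry them through the air). Only when all of them lie label up on the ledge, take the code reader from its tray and read them from left to right as seen from the robot: hold it still for a good second with its window about 7 cm straight above the middle of each label, its long side along the label's long side. Then stand the reader back upright in its tray, and leave every case flat, label up and pushed right back against the ledge's fence; leave the tape dispenser where it stands.

Things in the scene. Friction and masses are not known exactly. Their poses are not given: they have to be found in the camera images.
- ledge: fixed low steel ledge. Origin: centre of the board's underside, on the table. Board x -65 to +65 mm, y -310 to +310 mm, 15 mm high; its upright front edge at x = -65 mm is the little wall to tip the cases against. Behind it a back fence: front face at x = +65 mm, 12 mm thick, top 50 mm above the table. Its x points away from the robot, within 0.1 rad of the robot's x
- case1_mid (a point): centre (half-way up) of the left (ledge y about +215 mm) hard case: red-brown, flat, 100 (its x) x 130 (y) x 20 mm, 0.18-0.33 kg, too wide to grip lying flat. Long edges bevelled 45 degrees from both faces to a ridge at half thickness (100 mm is ridge to ridge). Starts label down on the table, about 10-30 mm before the ledge, a long edge along it. z comes out of the plain back: up at the start, down once the label is up. None if absent
- case1_label (a point): centre of the bar-code label (white, black bars, 90 mm along the case's y by 48 mm along its x) of the left case, on its face, 10 mm from the case's centre; axes as the case's, so z points into the case. None if absent
- case2_mid (a point): centre (half-way up) of the middle (ledge y about 0) hard case: red-brown, flat, 100 (its x) x 130 (y) x 20 mm, 0.18-0.33 kg, too wide to grip lying flat. Long edges bevelled 45 degrees from both faces to a ridge at half thickness (100 mm is ridge to ridge). Starts label down on the table, about 10-30 mm before the ledge, a long edge along it. z comes out of the plain back: up at the start, down once the label is up. None if absent
- case2_label (a point): centre of the bar-code label (white, black bars, 90 mm along the case's y by 48 mm along its x) of the middle case, on its face, 10 mm from the case's centre; axes as the case's, so z points into the case. None if absent
- case3_mid (a point): centre (half-way up) of the right (ledge y about -215 mm) hard case: red-brown, flat, 100 (its x) x 130 (y) x 20 mm, 0.18-0.33 kg, too wide to grip lying flat. Long edges bevelled 45 degrees from both faces to a ridge at half thickness (100 mm is ridge to ridge). Starts label down on the table, about 10-30 mm before the ledge, a long edge along it. z comes out of the plain back: up at the start, down once the label is up. None if absent
- case3_label (a point): centre of the bar-code label (white, black bars, 90 mm along the case's y by 48 mm along its x) of the right case, on its face, 10 mm from the case's centre; axes as the case's, so z points into the case. None if absent
- scanner_grip (a point): grip point of the code reader, on the axis of its upright black handle (30 x 30 mm, from 45 to 165 mm above the window), 145 mm above the window. It stands upright in its tray, window down, 0.3 kg; grey head below the handle 90 (its x, the reading line) x 50 (y) x 45 mm high. z points up along the handle, away from the window
- scan_focus (a point): the reader's focus: the point on its axis 70 mm below its window, 215 mm below the grip point; axes as the reader's
- tray: fixed shallow open black tray where the reader belongs, left or right of the ledge's front. Origin: centre of its underside, on the table. Outside 130 (x) x 90 (y) x 16 mm high, walls and floor 5 mm; the reader's head stands in it with 15 mm to spare all round, long side along the tray's x (which lies roughly across the robot's x)
- dispenser: black tape dispenser, 130 by 60 mm, 85 mm high, standing beside the front of the ledge on the side where the tray is not; leave alone. Origin: centre of its underside
There are look-alikes about, which are no part of the job. What is shaped like the part that bears case3_mid but orange is not meant.

How it is judged (in metres and radians):
On the way, in this order (a step that is already met when the one before it is completed fails the run):
1. every case lies label up on the ledge (angle between each of case1_mid, case2_mid, case3_mid's own z axis and vertical above 3 rad and z of case1_mid in the frame of ledge between 0.02 and 0.031 m and z of case2_mid in the frame of ledge between 0.02 and 0.031 m and z of case3_mid in the frame of ledge between 0.02 and 0.031 m), for 0.3 s.
2. the reader is held still above the label of the left case (if present), focus within 25 mm of the label's centre, pointing straight at it, for 1 s (distance between scan_focus and case1_label below 0.025 m and angle between the z axis of scan_focus and the z axis of case1_label, either way round below 0.25 rad and angle between the x axis of scan_focus and the y axis of case1_label, either way round below 0.35 rad and angle between case1_mid's own z axis and vertical above 2.9 rad), for 1 s.
3. the reader is held still above the label of the middle case (if present), focus within 25 mm of the label's centre, pointing straight at it, for 1 s (distance between scan_focus and case2_label below 0.025 m and angle between the z axis of scan_focus and the z axis of case2_label, either way round below 0.25 rad and angle between the x axis of scan_focus and the y axis of case2_label, either way round below 0.35 rad and angle between case2_mid's own z axis and vertical above 2.9 rad), for 1 s.
4. the reader is held still above the label of the right case (if present), focus within 25 mm of the label's centre, pointing straight at it, for 1 s (distance between scan_focus and case3_label below 0.025 m and angle between the z axis of scan_focus and the z axis of case3_label, either way round below 0.25 rad and angle between the x axis of scan_focus and the y axis of case3_label, either way round below 0.35 rad and angle between case3_mid's own z axis and vertical above 2.9 rad), for 1 s.
5. the reader stands back in its tray (z of scanner_grip in the frame of tray between 0.14 and 0.157 m and angle between scanner_grip's own z axis and vertical below 0.1 rad and x of scanner_grip in the frame of tray between -0.03 and 0.03 m and y of scanner_grip in the frame of tray between -0.03 and 0.03 m), for 0.2 s.
At the end, for the whole second after the job is handed in: every case present lies flat on the ledge, label up, its far edge within 11 mm of the fence; the reader stands upright in its tray (all of step 1 and all of step 5 and x of case1_mid in the frame of ledge between 0.004 and 0.03 m and x of case2_mid in the frame of ledge between 0.004 and 0.03 m and x of case3_mid in the frame of ledge between 0.004 and 0.03 m); the robot touches nothing.
It fails at once if a case is carried through the air (its centre more than 130 mm above the table) (z of any of case1_mid, case2_mid, case3_mid in the frame of ledge above 0.13 m).
It fails at once if the tape dispenser is moved more than 30 mm (distance of dispenser from where it was at the start of the episode above 0.03 m).
Of case1, case2, case3 only 2 to 3 are there at a start; the rules pass over those that are not, and their reading is None.
At some moment in a run one of case1, case2, case3 may be knocked a few centimetres aside while the robot is not near it.
It also fails if it takes over 210 s, if anything falls off the work surface, if the arm or the gripper's body presses on something with over 40 N, if the wrist force passes 120 N, or if a joint passes its speed limit or range.

## Working session

There is one attempt and no reset: what is moved stays moved. The work goes in short steps, Python scripts to look and compute and a tool call to move; the robot and the scene stay as the last step left them, time stands still between calls to the robot, and variables do not carry over. Pictures are saved under pics/ and viewed, and the job is handed in when it is done.

Besides the shell and the picture viewer there is one more tool, called after ">>>" as a command line: name --argument value ..., lists and objects as JSON in quotes. drive_tool: Moves the arm, as the interface text tells. Its arguments: {"type":"object","properties":{"increments":{"type":"array","items":{"type":"array"}},"jaw":{"type":"number"}},"required":["increments"]}

```bash
ls; mkdir -p pics
python3 - <<'E'
from cell import env
import cv2
s=env.state();print(s)
for n in ["scene","top","wrist"]:
    p=env.read_camera(n);cv2.imwrite(f"pics/a_{n}.png",p["pixels"]);print(n,p["vertical_fov"],p["cx"],p["cy"],p["world_to_cam"].tolist() if hasattr(p["world_to_cam"],'tolist') else p["world_to_cam"])
E
```

```text
pics
{'t': 0.0, 'joints': array([-1.30562740e+00,  4.91554375e-01,  1.55945840e+00,  1.71359710e-07,
        1.09165683e+00, -1.05600577e-01]), 'qvel': array([-0.00051503,  0.00225335,  0.0004251 ,  0.00069981,  0.00035978,
        0.00032639]), 'tau': array([-1.51951386e-03, -6.12638354e+01, -2.58179086e+01,  6.92676427e-02,
        4.82246862e-02, -9.55320866e-05]), 'eef_pos': array([ 226.41641675, -582.2924759 ,  214.06187563]), 'tcp_rot': array([-3.14052172e+00, -1.13666484e-04,  3.70769362e-01]), 'ft_force': array([-0.25020519,  0.81191444, -0.02628627]), 'moment': array([ 0.00450039,  0.03618891, -0.04823552]), 'opening': 1.0002168183141045}
scene 56.35519908998574 257.86939775976737 188.9586296787164 [[0.6364204274294537, 0.7713065864470773, 0.007428947022888074, -282.0415970521269], [0.6554776013048176, -0.5357206193492883, -0.5323086813040883, -268.36458023311235], [-0.4065933518125869, 0.34364162685474003, -0.8465177367039827, 1303.336241884825], [0.0, 0.0, 0.0, 1.0]]
top 47.35927466849376 262.9661891272123 192.80617637511548 [[0.026526356567170225, -0.9996334950838929, 0.005406284642130705, -17.841886564655535], [-0.988354343218843, -0.02703693340989806, -0.1497487778655899, 474.138824379336], [0.14984006356018542, -0.0013710354295665818, -0.9887092978293114, 1410.3392509668786], [0.0, 0.0, 0.0, 1.0]]
wrist 71.17848802542036 251.66284959279923 188.02415091550628 [[0.36261157287632567, -0.9319395230323636, -0.0012540440060066578, -622.9829997460021], [-0.8931347867348802, -0.34789653350092675, 0.28509341399281596, -32.58166561545346], [-0.2661260978186803, -0.10225814093875557, -0.9584989163643081, 391.8210245034934], [0.0, 0.0, 0.0, 1.0]]
```

View pics/a_scene.png

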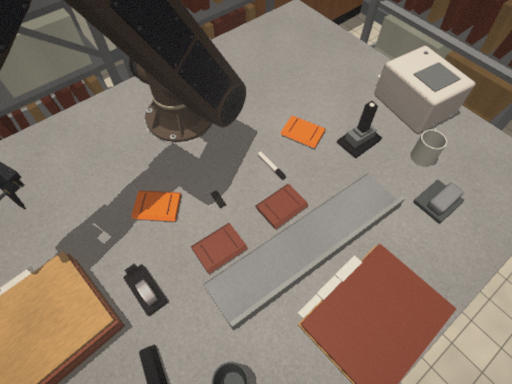

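View pics/a_top.png

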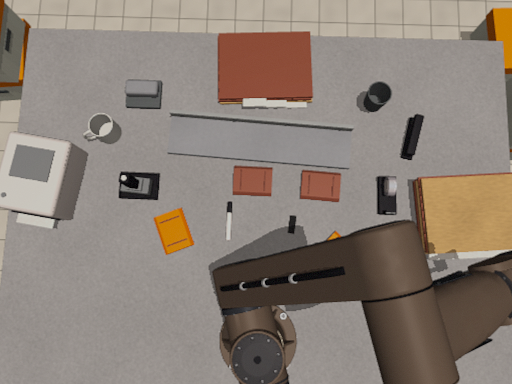

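View pics/a_wrist.png

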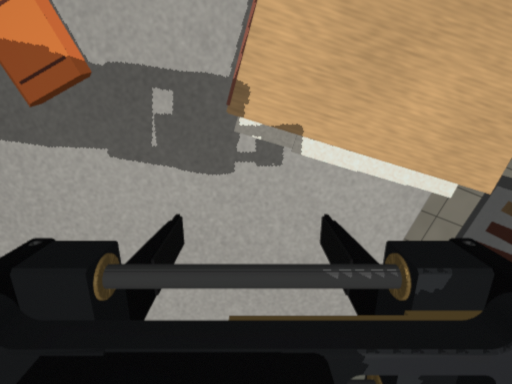

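The top view shows two red-brown cases before the ledge, the middle one at (253,181) and the right one at (320,186). The left case is absent. Orange look-alikes lie at (174,231) and (335,237). The reader stands in its tray at (139,185) and the dispenser is at (388,195).

```bash
cat > h.py <<'E'
from cell import env
import cv2, numpy as np
from scipy.spatial.transform import Rotation as R
np.set_printoptions(precision=2,suppress=True)
def cam(n): return env.read_camera(n)
def ray(p,u,v):
    f=192/np.tan(np.radians(p["vertical_fov"])/2)
    T=np.array(p["world_to_cam"]);Rm=T[:3,:3];c=-Rm.T@T[:3,3]
    d=Rm.T@np.array([(u-p["cx"])/f,(v-p["cy"])/f,1]);return c,d
def hit(p,u,v,z):
    c,d=ray(p,u,v);return c+d*(z-c[2])/d[2]
def proj(p,X):
    f=192/np.tan(np.radians(p["vertical_fov"])/2)
    T=np.array(p["world_to_cam"]);q=T[:3,:3]@np.array(X)+T[:3,3]
    return q[:2]/q[2]*f+np.array([p["cx"],p["cy"]])
def st():
    s=env.state();print("t %.2f"%s["t"],"pos",s["eef_pos"],"rot",s["tcp_rot"],"F",s["ft_force"],"op %.2f"%s["opening"]);return s
def crop(p,name,u0,u1,v0,v1,k=4):
    cv2.imwrite(f"pics/{name}.png",cv2.resize(p["pixels"][v0:v1,u0:u1],None,fx=k,fy=k,interpolation=cv2.INTER_CUBIC))
E
python3 - <<'E'
from h import *
for n in ["top","scene"]:
    p=cam(n)
    for t in ["ledge","case1_mid","case2_mid","case3_mid","scanner_grip","tray","dispenser"]:
        for k in (env.tip_of,env.boxes_of):
            print(n,t,k.__name__,[(np.array(d["point"]).round(1).tolist(),round(d["score"],2)) for d in k(t,p)][:4])
    if n=="top": crop(p,"b_top",100,420,90,260,2.5)
    else: crop(p,"b_scene",120,430,80,330,2.5)
E
```

```text
top ledge call [([653.4, 13.3, 1.2], 0.62)]
top ledge call [([659.4, 12.9, 12.7], 0.93)]
top case1_mid call []
top case1_mid call [([661.4, 10.6, 14.0], 0.41)]
top case2_mid call [([517.3, 32.5, 12.4], 0.8), ([519.3, 30.4, 2.6], 0.48)]
top case2_mid call [([517.2, 35.3, 21.4], 0.69)]
top case3_mid call [([505.8, -192.7, 9.5], 0.75), ([342.6, 285.9, 8.8], 0.58)]
top case3_mid call [([503.9, -191.0, 24.3], 0.8), ([342.0, 289.1, 18.9], 0.64), ([342.6, -245.5, 19.5], 0.55)]
top scanner_grip call [([487.7, 417.0, 154.6], 0.57)]
top scanner_grip call [([481.2, 404.5, 62.9], 0.84)]
top tray call [([493.8, 413.7, -2.2], 0.79)]
top tray call [([488.9, 392.1, 5.3], 0.7)]
top dispenser call [([479.9, -417.2, 0.3], 0.93)]
top dispenser call [([473.1, -404.4, 25.6], 0.67)]
scene ledge call [([648.4, 13.5, 3.7], 0.91), ([491.4, 418.5, 149.6], 0.3)]
scene ledge call [([656.3, -33.6, 17.6], 0.77)]
scene case1_mid call []
scene case1_mid call []
scene case2_mid call [([520.6, 30.5, 8.2], 0.87)]
scene case2_mid call [([521.8, 22.7, 21.0], 0.82)]
scene case3_mid call [([339.9, 285.9, 5.6], 0.9), ([277.1, -264.6, 7.6], 0.87), ([506.4, -196.2, 12.7], 0.82)]
scene case3_mid call [([346.2, 277.6, 17.5], 0.97), ([511.2, -199.1, 22.8], 0.82)]
scene scanner_grip call [([490.6, 419.6, 147.4], 0.96), ([647.2, 14.9, 3.5], 0.51)]
scene scanner_grip call [([501.3, 403.9, 62.2], 0.7)]
scene tray call [([493.5, 414.3, 2.2], 0.56)]
scene tray call [([518.8, 377.5, 8.5], 0.75)]
scene dispenser call [([478.8, -417.9, 2.0], 0.69), ([505.1, -197.7, 1.9], 0.64)]
scene dispenser call []
```

View pics/b_top.png

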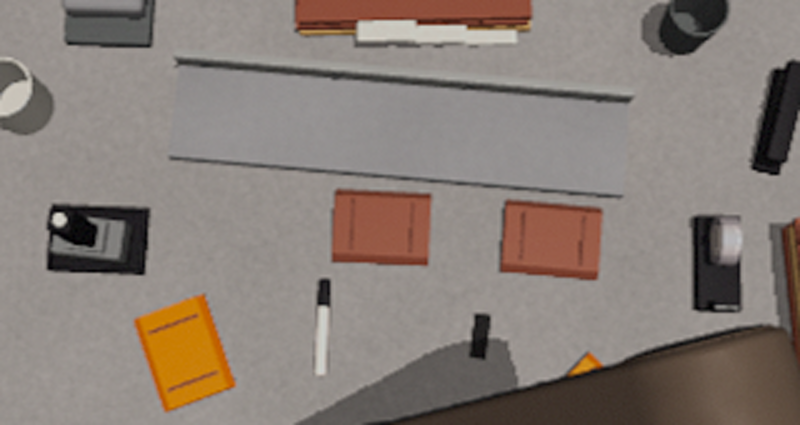

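View pics/b_scene.png

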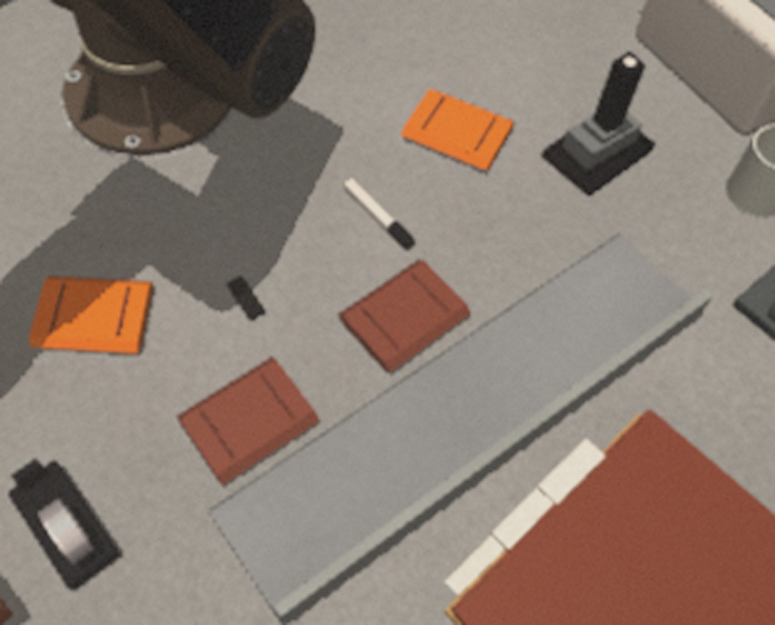

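Run:
```python
from h import *
p=cam("top")
a=hit(p,168.,152.8,15);b=hit(p,348,168,15);print(a,b)
c=hit(p,171,115,50);d=hit(p,353,128.5,50);print(c,d)
for q,r in((a,b),(c,d)): print("yaw",np.arctan2(-(q-r)[0],(q-r)[1]))
# silhouette of red-brown cases
hsv=cv2.cvtColor(p["pixels"],cv2.COLOR_BGR2HSV)
m=((hsv[...,0]<12)&(hsv[...,1]>110)&(hsv[...,2]>60)).astype(np.uint8)
n,l,s,ce=cv2.connectedComponentsWithStats(m)
for i in range(1,n):
    if s[i,4]>300: 
        x,y,w,h,A=s[i]; cn=np.argwhere(l==i)[:,::-1].astype(np.float32); re=cv2.minAreaRect(cn)
        c4=cv2.boxPoints(re); print(s[i],[hit(p,*q,10)[:2].round(0).tolist() for q in c4])
# tray
for uv in [(120.5,172),(159.5,173.5),(118.5,198),(158.5,199.5)]: print("tray",hit(p,*uv,12))
s=st()
```

```text
[606.06 320.74  15.  ] [ 570.32 -290.46   15.  ]
[727.89 310.54  50.  ] [ 698.23 -300.62   50.  ]
yaw -0.05839988122658946
yaw -0.04850031128707991
[ 218   32   94   70 6258] [[1048.0, 174.0], [1064.0, -158.0], [810.0, -165.0], [795.0, 159.0]]
[ 233  166   39   30 1077] [[472.0, 98.0], [569.0, 97.0], [566.0, -32.0], [469.0, -30.0]]
[ 300  170   41   32 1089] [[464.0, -128.0], [561.0, -136.0], [552.0, -266.0], [456.0, -258.0]]
tray [535.92 477.6   12.  ]
tray [534.39 345.83  12.  ]
tray [447.26 477.62  12.  ]
tray [445.85 343.69  12.  ]
t 1.70 pos [ 226.51 -582.54  214.68] rot [ 3.14 -0.    0.37] F [0.63 0.12 0.26] op 1.00
```

```bash
cat >> h.py <<'E'
def plan(pos,rpy,n,cur=None):
    s=env.state()
    p0,r0=(s["eef_pos"],R.from_euler("xyz",s["tcp_rot"])) if cur is None else (np.array(cur[0]),R.from_euler("xyz",cur[1]))
    pos=np.array(pos,float);r1=R.from_euler("xyz",rpy)
    dv=(r0.inv()*r1).as_rotvec()/n
    step=(pos-p0)/n; rows=[];r=r0
    for i in range(n):
        rows.append([ (r.inv().apply(step)/30).round(2).tolist(), (dv/0.08).round(2).tolist()]); r=r*R.from_rotvec(dv)
    m=max(np.abs(np.array(rows)).max(),0)
    print("max",m);
    for k in range(0,n,5): print(str(rows[k:k+5]).replace(" ",""))
E
python3 - <<'E'
from h import *
plan([400,-240,200],[np.pi,-0.3,-0.055],15)
E
```

```text
max 0.77
[[[0.64,-0.57,0.03],[-0.05,0.25,0.35]],[[0.62,-0.59,0.04],[-0.05,0.25,0.35]],[[0.6,-0.6,0.05],[-0.05,0.25,0.35]],[[0.58,-0.62,0.06],[-0.05,0.25,0.35]],[[0.56,-0.64,0.07],[-0.05,0.25,0.35]]]
[[[0.54,-0.65,0.08],[-0.05,0.25,0.35]],[[0.52,-0.67,0.09],[-0.05,0.25,0.35]],[[0.5,-0.68,0.09],[-0.05,0.25,0.35]],[[0.48,-0.7,0.1],[-0.05,0.25,0.35]],[[0.46,-0.71,0.11],[-0.05,0.25,0.35]]]
[[[0.44,-0.73,0.11],[-0.05,0.25,0.35]],[[0.41,-0.74,0.12],[-0.05,0.25,0.35]],[[0.39,-0.75,0.12],[-0.05,0.25,0.35]],[[0.37,-0.76,0.13],[-0.05,0.25,0.35]],[[0.34,-0.77,0.13],[-0.05,0.25,0.35]]]
```

>>> drive_tool --increments '[[[0.64,-0.57,0.03],[-0.05,0.25,0.35]],[[0.62,-0.59,0.04],[-0.05,0.25,0.35]],[[0.6,-0.6,0.05],[-0.05,0.25,0.35]],[[0.58,-0.62,0.06],[-0.05,0.25,0.35]],[[0.56,-0.64,0.07],[-0.05,0.25,0.35]]]'

```text
t: 2.12
eef_pos: [284.8, -467.3, 210.1]
tcp_rot: [3.128, -0.102, 0.23]
ft_force: [0.9, -0.4, -0.5]
opening: 0.999
```

>>> drive_tool --increments '[[[0.54,-0.65,0.08],[-0.05,0.25,0.35]],[[0.52,-0.67,0.09],[-0.05,0.25,0.35]],[[0.5,-0.68,0.09],[-0.05,0.25,0.35]],[[0.48,-0.7,0.1],[-0.05,0.25,0.35]],[[0.46,-0.71,0.11],[-0.05,0.25,0.35]]]'

```text
t: 2.53
eef_pos: [342.3, -353.4, 205.4]
tcp_rot: [3.13, -0.204, 0.089]
ft_force: [0.1, -0.1, -0.8]
opening: 0.997
```

>>> drive_tool --increments '[[[0.44,-0.73,0.11],[-0.05,0.25,0.35]],[[0.41,-0.74,0.12],[-0.05,0.25,0.35]],[[0.39,-0.75,0.12],[-0.05,0.25,0.35]],[[0.37,-0.76,0.13],[-0.05,0.25,0.35]],[[0.34,-0.77,0.13],[-0.05,0.25,0.35]]]'

```text
t: 2.95
eef_pos: [399.9, -238.9, 200.9]
tcp_rot: [-3.137, -0.305, -0.055]
ft_force: [1.5, -1.5, 0.3]
opening: 0.999
```

Run:
```python
from h import *
p=cam("top");crop(p,"c_top",100,420,90,260,2.5)
for n in ("top","wrist"):
    q=p if n=="top" else cam(n)
    print([(np.array(d["point"]).round(1).tolist(),round(d["score"],2)) for d in env.tip_of("case3_mid",q)])
cv2.imwrite("pics/c_wrist.png",q["pixels"])
print(env.state()["joints"])
plan([418,-197,12],[np.pi,-0.5,-0.055],10)
```

```text
[([506.9, -193.6, 11.0], 0.97), ([342.5, 287.7, 10.4], 0.74), ([477.2, -418.3, -1.2], 0.35)]
[([508.1, -195.6, 9.4], 0.79), ([276.0, -264.2, 10.8], 0.65)]
[-0.81  0.2   2.11  0.36  0.63  0.55]
max 0.62
[[[-0.14,-0.14,0.62],[-0.01,0.25,0.0]],[[-0.15,-0.14,0.61],[-0.01,0.25,0.0]],[[-0.16,-0.14,0.61],[-0.01,0.25,0.0]],[[-0.17,-0.14,0.61],[-0.01,0.25,0.0]],[[-0.19,-0.14,0.6],[-0.01,0.25,0.0]]]
[[[-0.2,-0.14,0.6],[-0.01,0.25,0.0]],[[-0.21,-0.14,0.6],[-0.01,0.25,0.0]],[[-0.22,-0.14,0.59],[-0.01,0.25,0.0]],[[-0.23,-0.15,0.59],[-0.01,0.25,0.0]],[[-0.24,-0.15,0.58],[-0.01,0.25,0.0]]]
```

View pics/c_wrist.png

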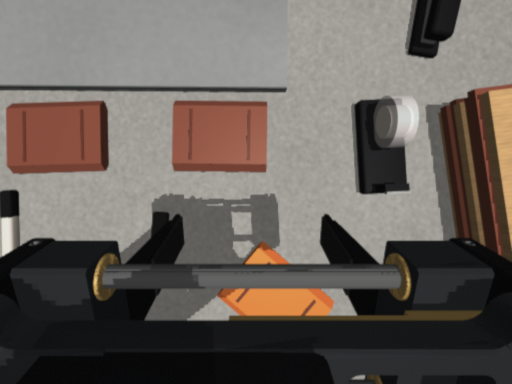

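View pics/c_top.png

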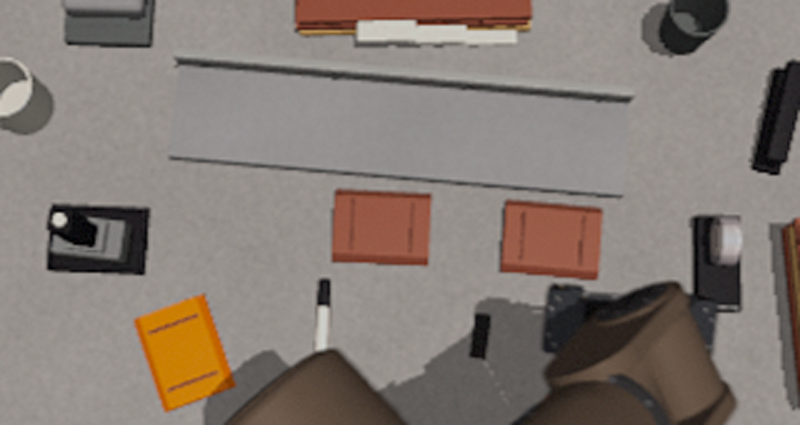

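The wrist view confirms the right case at (220,135) is red-brown. The orange look-alike at (280,285) is further back and stays untouched.

>>> drive_tool --increments '[[[-0.14,-0.14,0.62],[-0.01,0.25,0.0]],[[-0.15,-0.14,0.61],[-0.01,0.25,0.0]],[[-0.16,-0.14,0.61],[-0.01,0.25,0.0]],[[-0.17,-0.14,0.61],[-0.01,0.25,0.0]],[[-0.19,-0.14,0.6],[-0.01,0.25,0.0]]]'

```text
t: 3.57
eef_pos: [408.2, -220.8, 109.6]
tcp_rot: [-3.141, -0.401, -0.054]
ft_force: [1.3, 0.2, -0.2]
opening: 1.002
```

Run:
```python
from h import *
s=st();print(s["joints"])
plan([418,-196,12],[np.pi,-0.5,-0.055],5)
```

```text
t 3.57 pos [ 408.21 -220.77  109.56] rot [-3.14 -0.4  -0.05] F [ 1.32  0.19 -0.17] op 1.00
[-0.8   0.37  2.29  0.99  0.32 -0.09]
max 0.62
[[[-0.2,-0.17,0.62],[-0.0,0.25,0.0]],[[-0.21,-0.17,0.62],[-0.0,0.25,0.0]],[[-0.23,-0.17,0.61],[-0.0,0.25,0.0]],[[-0.24,-0.17,0.61],[-0.0,0.25,0.0]],[[-0.25,-0.17,0.6],[-0.0,0.25,0.0]]]
```

Run:
```python
from h import *
plan([420,-196,10],[np.pi,-0.3,-0.055],5)
```

```text
max 0.65
[[[-0.19,-0.17,0.64],[-0.0,-0.25,0.0]],[[-0.18,-0.17,0.64],[-0.0,-0.25,0.0]],[[-0.17,-0.17,0.65],[-0.0,-0.25,0.0]],[[-0.16,-0.17,0.65],[-0.0,-0.25,0.0]],[[-0.14,-0.17,0.65],[-0.0,-0.25,0.0]]]
```

>>> drive_tool --increments '[[[-0.19,-0.17,0.64],[0,-0.25,0.0]],[[-0.18,-0.17,0.64],[0,-0.25,0.0]],[[-0.17,-0.17,0.65],[0,-0.25,0.0]],[[-0.16,-0.17,0.65],[0,-0.25,0.0]],[[-0.14,-0.17,0.65],[0,-0.25,0.0]]]'

```text
t: 3.98
eef_pos: [420.9, -195.7, 10.0]
tcp_rot: [-3.14, -0.3, -0.053]
ft_force: [0.7, 0.1, 0.9]
opening: 1.003
```

Run:
```python
from h import *
s=st();print(s["joints"])
q=cam("wrist");cv2.imwrite("pics/d_wrist.png",q["pixels"])
q=cam("scene");crop(q,"d_scene",150,350,130,300,4)
plan([452,-196,8],[np.pi,-0.3,-0.055],5)
```

```text
t 3.98 pos [ 420.87 -195.75   10.01] rot [-3.14 -0.3  -0.05] F [0.68 0.07 0.92] op 1.00
[-0.68  0.6   2.31  1.65  0.18 -0.69]
max 0.2
[[[0.2,-0.0,0.07],[-0.01,0.0,0.0]],[[0.2,-0.0,0.07],[-0.01,0.0,0.0]],[[0.2,-0.0,0.07],[-0.01,0.0,0.0]],[[0.2,-0.0,0.07],[-0.01,0.0,0.0]],[[0.2,-0.0,0.07],[-0.01,0.0,0.0]]]
```

View pics/d_wrist.png

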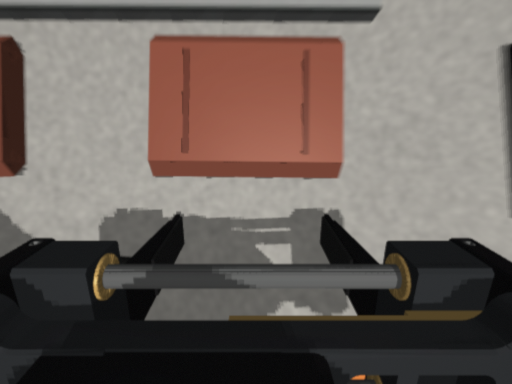

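View pics/d_scene.png

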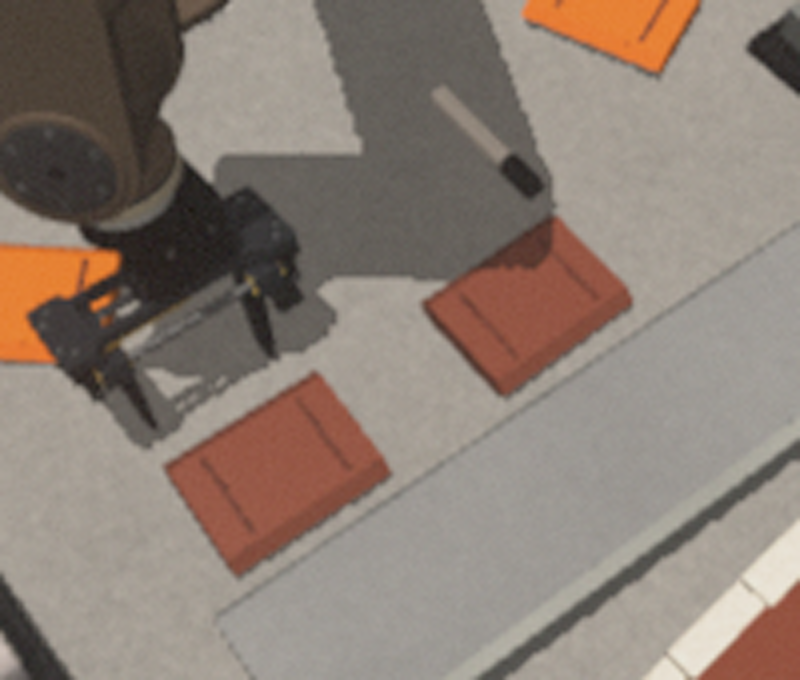

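>>> drive_tool --increments '[[[0.22,0,0.09],[0,0,0]],[[0.22,0,0.09],[0,0,0]],[[0.22,0,0.09],[0,0,0]],[[0.22,0,0.09],[0,0,0]],[[0.22,0,0.09],[0,0,0]]]'

```text
t: 4.5
eef_pos: [456.4, -197.7, 9.1]
tcp_rot: [-3.141, -0.302, -0.052]
ft_force: [-6.2, -0.5, 7.6]
opening: 1.002
```

>>> drive_tool --increments '[[[0.13,0,0.04],[0,0,0]],[[0.13,0,0.04],[0,0,0]],[[0.13,0,0.04],[0,0,0]],[[0.13,0,0.04],[0,0,0]],[[0,0,0],[0,0,0]]]'

```text
t: 4.92
eef_pos: [467.8, -197.7, 8.7]
tcp_rot: [-3.141, -0.296, -0.054]
ft_force: [-38.4, -3.3, 22.9]
opening: 0.999
```

Run:
```python
from h import *
s=st();print(s["joints"])
q=cam("wrist");cv2.imwrite("pics/e_wrist.png",q["pixels"])
q=cam("scene");crop(q,"e_scene",150,350,130,300,4)
```

```text
t 4.92 pos [ 467.78 -197.69    8.68] rot [-3.14 -0.3  -0.05] F [-38.36  -3.31  22.94] op 1.00
[-0.61  0.62  2.2   1.19  0.17 -0.16]
```

View pics/e_wrist.png

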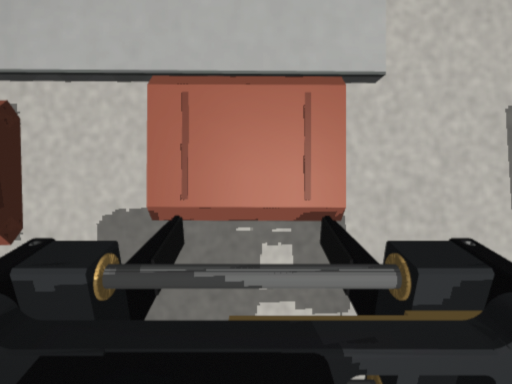

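View pics/e_scene.png

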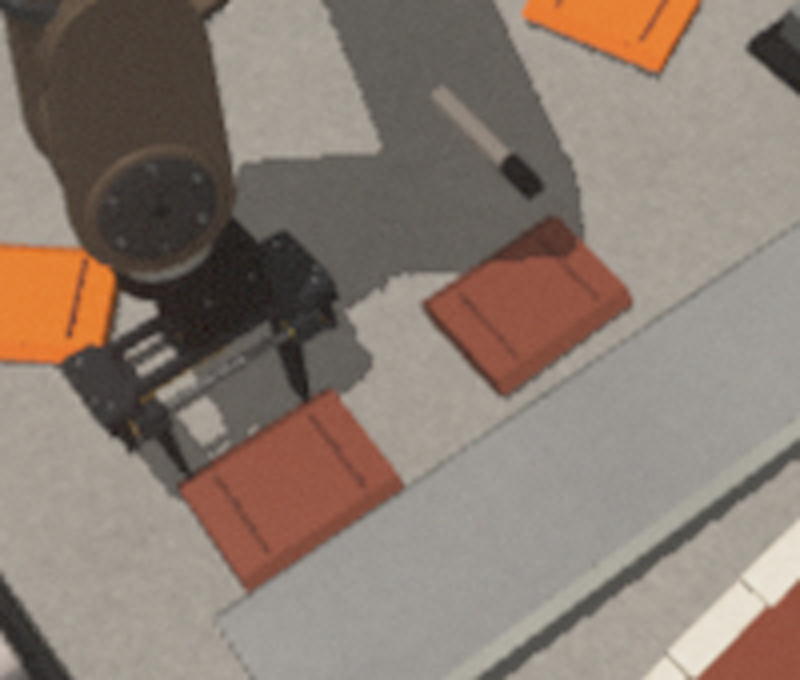

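>>> drive_tool --increments '[[[0.036,0,-0.095],[0,0,0]],[[0.036,0,-0.095],[0,0,0]],[[0.036,0,-0.095],[0,0,0]],[[0.036,0,-0.095],[0,0,0]],[[0.036,0,-0.095],[0,0,0]]]'

```text
t: 5.43
eef_pos: [473.3, -198.8, 24.6]
tcp_rot: [-3.141, -0.302, -0.053]
ft_force: [-0.2, 0.1, -0.1]
opening: 1.0
```

Run:
```python
from h import *
s=st();print(s["joints"])
q=cam("wrist");cv2.imwrite("pics/f_wrist.png",q["pixels"])
q=cam("scene");crop(q,"f_scene",150,350,130,300,4)
```

```text
t 5.43 pos [ 473.29 -198.81   24.62] rot [-3.14 -0.3  -0.05] F [-0.24  0.05 -0.12] op 1.00
[-0.61  0.59  2.19  0.99  0.19  0.05]
```

View pics/f_wrist.png

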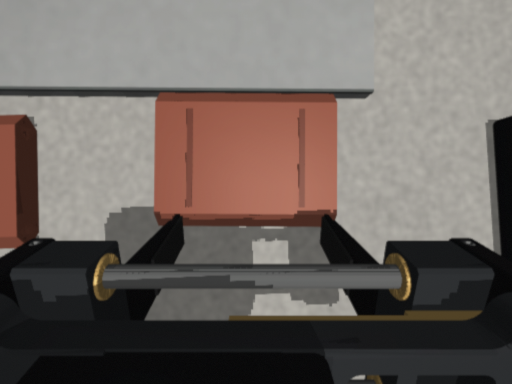

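View pics/f_scene.png

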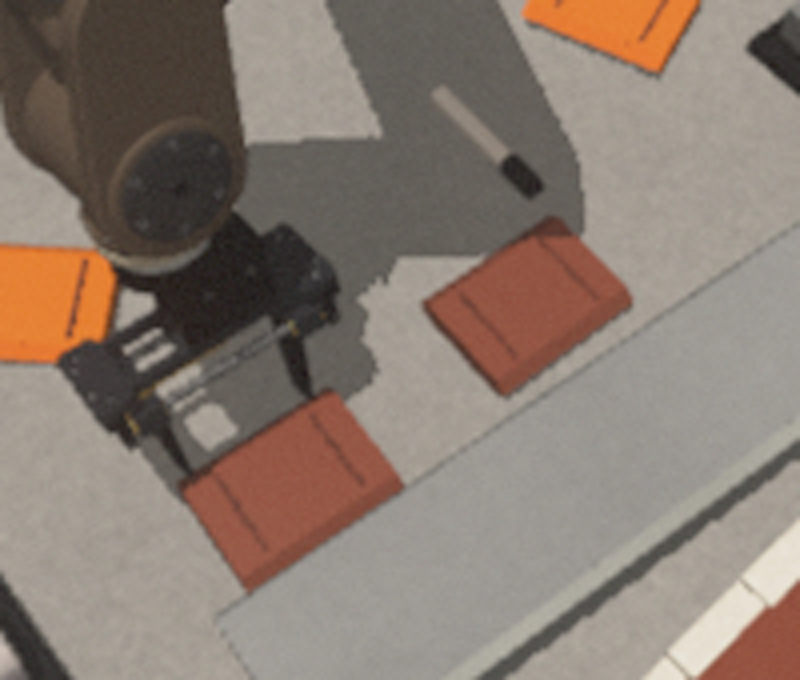

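>>> drive_tool --increments '[[[-0.32,0,-0.1],[0,0,0]],[[-0.32,0,-0.1],[0,0,0]],[[-0.1,0,0.33],[0,0,0]],[[-0.1,0,0.33],[0,0,0]],[[0,0,0],[0,0,0]]]'

```text
t: 5.95
eef_pos: [453.4, -197.3, 2.8]
tcp_rot: [-3.141, -0.302, -0.053]
ft_force: [-1.9, -0.6, 10.1]
opening: 1.0
```

>>> drive_tool --increments '[[[0.015,0,-0.05],[0,0,0]],[[0.13,0,0.04],[0,0,0]],[[0.13,0,0.04],[0,0,0]],[[0.1,0,0.03],[0,0,0]],[[0,0,0],[0,0,0]]]'

```text
t: 6.37
eef_pos: [464.2, -197.6, 4.6]
tcp_rot: [-3.141, -0.301, -0.053]
ft_force: [-5.0, -1.7, 1.7]
opening: 1.003
```

>>> drive_tool --increments '[[[0.03,0,0.01],[0,0,0]],[[0.03,0,0.01],[0,0,0]],[[0.03,0,0.01],[0,0,0]],[[0,0,0],[0,0,0]]]'

```text
t: 6.7
eef_pos: [465.1, -197.4, 4.1]
tcp_rot: [-3.14, -0.298, -0.054]
ft_force: [-17.5, -0.2, 5.5]
opening: 0.996
```

>>> drive_tool --increments '[[[0.05,0,-0.02],[0,0,0]],[[0.05,0,-0.06],[0,0,0]],[[0.03,0,-0.08],[0,0,0]],[[0.03,0,-0.08],[0,0,0]],[[0.03,0,-0.08],[0,0,0]]]'

```text
t: 7.12
eef_pos: [465.9, -197.1, 14.2]
tcp_rot: [-3.139, -0.295, -0.055]
ft_force: [-26.5, -2.9, 1.9]
opening: 1.002
```

Run:
```python
from h import *
s=st()
q=cam("wrist");cv2.imwrite("pics/g_wrist.png",q["pixels"])
q=cam("scene");crop(q,"g_scene",150,350,130,300,4)
```

```text
t 7.12 pos [ 465.95 -197.14   14.17] rot [-3.14 -0.29 -0.06] F [-26.51  -2.91   1.92] op 1.00
```

View pics/g_wrist.png

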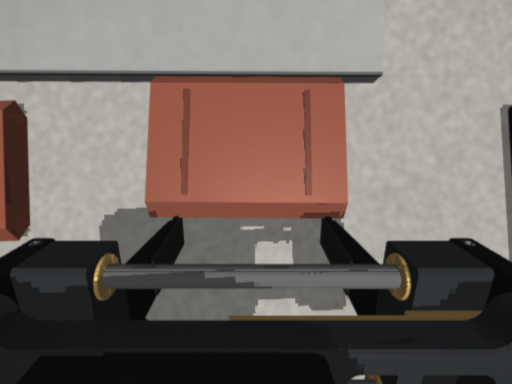

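View pics/g_scene.png

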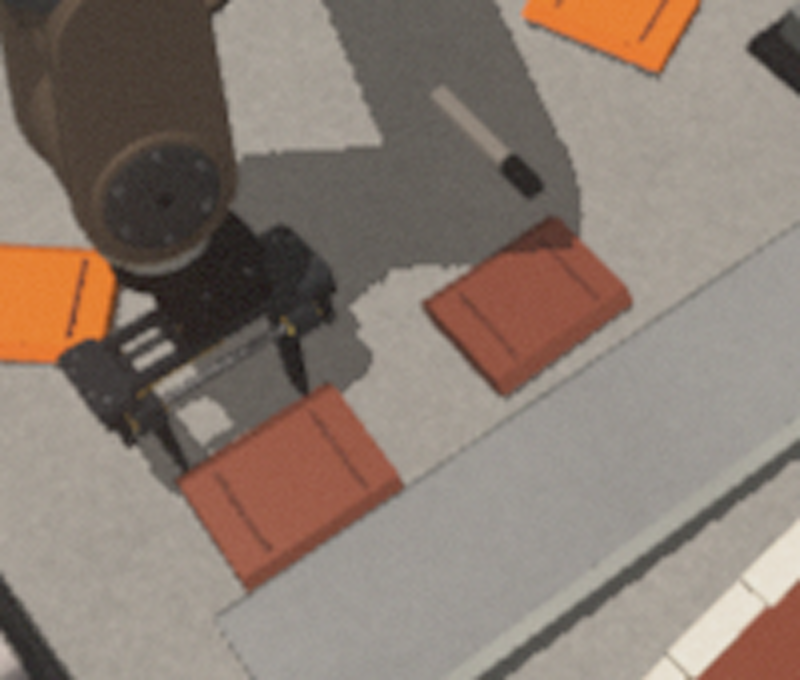

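>>> drive_tool --increments '[[[0.047,0,-0.09],[0,0,0]],[[0.047,0,-0.09],[0,0,0]],[[0.047,0,-0.09],[0,0,0]],[[0.047,0,-0.09],[0,0,0]],[[0.047,0,-0.09],[0,0,0]]]'

```text
t: 7.63
eef_pos: [468.7, -197.2, 29.4]
tcp_rot: [-3.139, -0.296, -0.056]
ft_force: [-27.9, -4.5, 6.3]
opening: 1.0
```

>>> drive_tool --increments '[[[0.062,0,-0.085],[0,0,0]],[[0.062,0,-0.085],[0,0,0]],[[0.062,0,-0.085],[0,0,0]],[[0.062,0,-0.085],[0,0,0]],[[0.062,0,-0.085],[0,0,0]]]'

```text
t: 8.05
eef_pos: [474.0, -197.4, 44.7]
tcp_rot: [-3.138, -0.296, -0.055]
ft_force: [-24.8, -2.3, 10.1]
opening: 1.001
```

Run:
```python
from h import *
s=st()
q=cam("wrist");cv2.imwrite("pics/i_wrist.png",q["pixels"])
q=cam("scene");crop(q,"i_scene",150,350,130,300,4)
```

```text
t 8.05 pos [ 474.04 -197.41   44.65] rot [-3.14 -0.3  -0.06] F [-24.84  -2.25  10.07] op 1.00
```

View pics/i_scene.png

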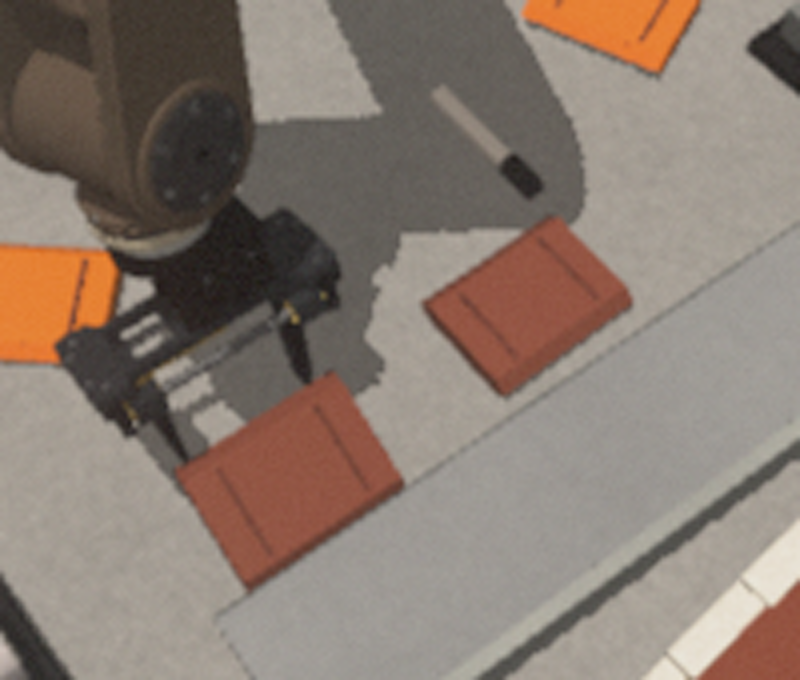

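>>> drive_tool --increments '[[[0.082,0,-0.079],[0,0,0]],[[0.082,0,-0.079],[0,0,0]],[[0.082,0,-0.079],[0,0,0]],[[0.082,0,-0.079],[0,0,0]],[[0.082,0,-0.079],[0,0,0]]]'

```text
t: 8.57
eef_pos: [485.8, -198.9, 60.5]
tcp_rot: [-3.141, -0.301, -0.053]
ft_force: [-0.2, -0.3, -0.7]
opening: 1.002
```

>>> drive_tool --increments '[[[0.107,0,-0.072],[0,0,0]],[[0.107,0,-0.072],[0,0,0]],[[0.107,0,-0.072],[0,0,0]],[[0.107,0,-0.072],[0,0,0]],[[0.107,0,-0.072],[0,0,0]]]'

```text
t: 8.98
eef_pos: [498.2, -199.5, 75.6]
tcp_rot: [-3.141, -0.301, -0.053]
ft_force: [0.5, -0.3, -0.7]
opening: 1.002
```

Run:
```python
from h import *
s=st()
q=cam("wrist");cv2.imwrite("pics/j_wrist.png",q["pixels"])
q=cam("scene");crop(q,"j_scene",150,350,130,300,4)
```

```text
t 8.98 pos [ 498.24 -199.46   75.58] rot [-3.14 -0.3  -0.05] F [ 0.54 -0.28 -0.74] op 1.00
```

View pics/j_scene.png

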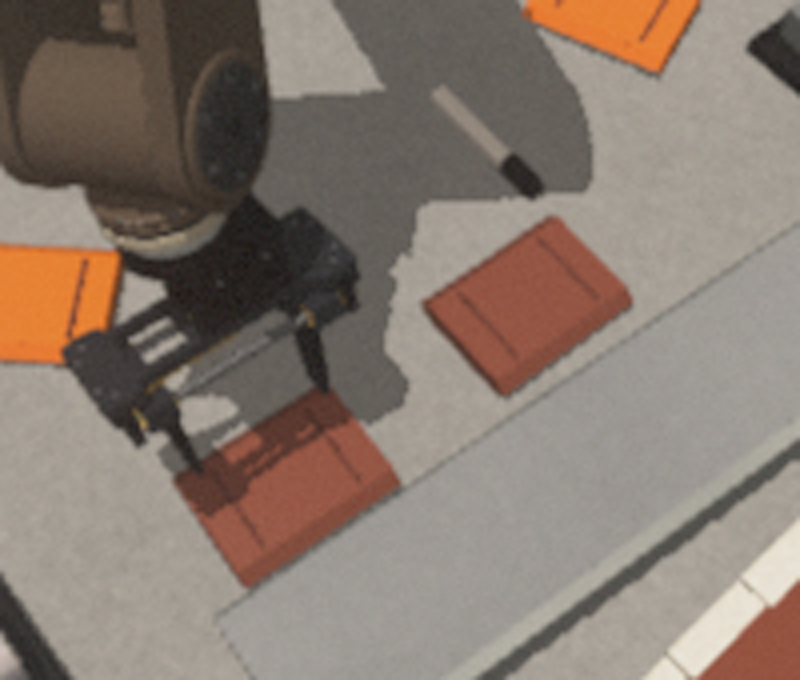

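View pics/j_wrist.png

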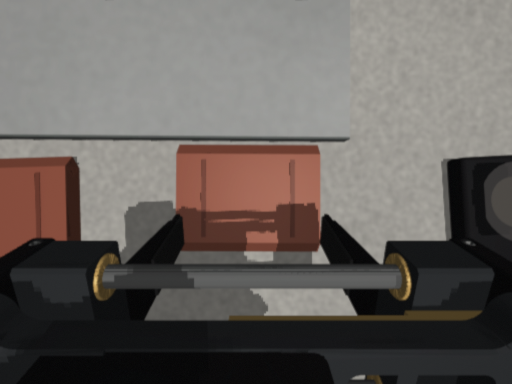

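Run:
```python
from h import *
q=cam("top");print([(np.array(d["point"]).round(1).tolist(),round(d["score"],2)) for d in env.tip_of("case3_mid",q)])
plan([445,-196,60],[np.pi,0,-0.055],5)
plan([445,-196,2.5],[np.pi,0,-0.055],5,([445,-196,60],[np.pi,0,-0.055]))
```

```text
[([340.6, 286.3, 10.9], 0.83), ([517.5, -192.7, 7.2], 0.7)]
max 0.75
[[[-0.37,-0.0,-0.01],[-0.0,-0.75,0.01]],[[-0.37,-0.0,0.01],[-0.0,-0.75,0.01]],[[-0.37,-0.0,0.04],[-0.0,-0.75,0.01]],[[-0.36,-0.0,0.06],[-0.0,-0.75,0.01]],[[-0.36,-0.0,0.08],[-0.0,-0.75,0.01]]]
max 0.38
[[[0.0,-0.0,0.38],[0.0,0.0,0.0]],[[0.0,-0.0,0.38],[0.0,0.0,0.0]],[[0.0,-0.0,0.38],[0.0,0.0,0.0]],[[0.0,-0.0,0.38],[0.0,0.0,0.0]],[[0.0,-0.0,0.38],[0.0,0.0,0.0]]]
```

>>> drive_tool --increments '[[[-0.37,0,-0.01],[0,-0.75,0.01]],[[-0.37,0,0.01],[0,-0.75,0.01]],[[-0.37,0,0.04],[0,-0.75,0.01]],[[-0.36,0,0.06],[0,-0.75,0.01]],[[-0.36,0,0.08],[0,-0.75,0.01]]]'

```text
t: 9.6
eef_pos: [444.4, -196.1, 59.6]
tcp_rot: [-3.14, 0.002, -0.056]
ft_force: [-0.9, 0.7, -0.3]
opening: 0.998
```

>>> drive_tool --increments '[[[0,0,0.38],[0,0,0]],[[0,0,0.38],[0,0,0]],[[0,0,0.38],[0,0,0]],[[0,0,0.36],[0,0,0]],[[0,0,0.36],[0,0,0]]]'

```text
t: 10.02
eef_pos: [445.0, -195.7, 3.2]
tcp_rot: [-3.139, -0.001, -0.056]
ft_force: [0.5, 0.7, -0.7]
opening: 0.997
```

>>> drive_tool --increments '[[[0.17,0,0.01],[0,0,0]],[[0.17,0,0.01],[0,0,0]],[[0.17,0,0.01],[0,0,0]],[[0.07,0,0],[0,0,0]],[[0.07,0,0],[0,0,0]]]'

```text
t: 10.43
eef_pos: [463.8, -196.3, 3.3]
tcp_rot: [-3.138, 0.002, -0.056]
ft_force: [-14.3, -3.3, 3.1]
opening: 1.001
```

>>> drive_tool --increments '[[[0.04,0,0],[0,0,0]],[[0.04,0,0],[0,0,0]],[[0.04,0,0],[0,0,0]],[[0,0,0],[0,0,0]]]'

```text
t: 10.77
eef_pos: [464.3, -195.9, 2.9]
tcp_rot: [-3.136, 0.008, -0.056]
ft_force: [-21.8, -6.4, 4.6]
opening: 1.002
```

```bash
cat >> h.py <<'E'
def arc(ths,r,c=(12,-7),k=0.75,amax=0.8,a0=0.0):
    # rows in tool x,z and turn y, for contact circle radius r about pivot; ths in deg
    ths=np.radians(ths); out=[]; prev=None
    for th in ths:
        a=a0-min(k*th,amax); X=np.array([np.cos(a),np.sin(a)]); Z=np.array([np.sin(a),-np.cos(a)])  # (fwd,up)
        C=r*np.array([-np.cos(th),np.sin(th)])
        T=C-c[0]*X-c[1]*Z
        if prev is not None:
            d=T-prev[0]; out.append([[round(float(d@prev[1])/30,3),0,round(float(d@prev[2])/30,3)],[0,round((a-prev[3])/0.08,2),0]])
        prev=(T,X,Z,a)
    for i in range(0,len(out),5): print("%d-%d"%(np.degrees(ths[i]),np.degrees(ths[min(i+5,len(out))])),str(out[i:i+5]).replace(" ",""))
E
python3 - <<'E'
from h import *
arc(np.arange(0,91,2),96.5)
E
```

```text
0-10 [[[-0.004,0,-0.123],[0,np.float64(-0.33),0]],[[-0.003,0,-0.123],[0,np.float64(-0.33),0]],[[-0.002,0,-0.123],[0,np.float64(-0.33),0]],[[-0.001,0,-0.123],[0,np.float64(-0.33),0]],[[-0.0,0,-0.123],[0,np.float64(-0.33),0]]]
10-20 [[[0.001,0,-0.123],[0,np.float64(-0.33),0]],[[0.002,0,-0.123],[0,np.float64(-0.33),0]],[[0.003,0,-0.122],[0,np.float64(-0.33),0]],[[0.004,0,-0.122],[0,np.float64(-0.33),0]],[[0.005,0,-0.122],[0,np.float64(-0.33),0]]]
20-29 [[[0.006,0,-0.122],[0,np.float64(-0.33),0]],[[0.007,0,-0.122],[0,np.float64(-0.33),0]],[[0.008,0,-0.122],[0,np.float64(-0.33),0]],[[0.009,0,-0.122],[0,np.float64(-0.33),0]],[[0.01,0,-0.122],[0,np.float64(-0.33),0]]]
29-40 [[[0.011,0,-0.122],[0,np.float64(-0.33),0]],[[0.012,0,-0.121],[0,np.float64(-0.33),0]],[[0.013,0,-0.121],[0,np.float64(-0.33),0]],[[0.014,0,-0.121],[0,np.float64(-0.33),0]],[[0.014,0,-0.121],[0,np.float64(-0.33),0]]]
40-50 [[[0.015,0,-0.121],[0,np.float64(-0.33),0]],[[0.016,0,-0.121],[0,np.float64(-0.33),0]],[[0.017,0,-0.12],[0,np.float64(-0.33),0]],[[0.018,0,-0.12],[0,np.float64(-0.33),0]],[[0.019,0,-0.12],[0,np.float64(-0.33),0]]]
50-59 [[[0.02,0,-0.12],[0,np.float64(-0.33),0]],[[0.021,0,-0.119],[0,np.float64(-0.33),0]],[[0.022,0,-0.119],[0,np.float64(-0.33),0]],[[0.023,0,-0.119],[0,np.float64(-0.33),0]],[[0.024,0,-0.119],[0,np.float64(-0.33),0]]]
59-70 [[[0.028,0,-0.114],[0,np.float64(-0.18),0]],[[0.033,0,-0.107],[0,0.0,0]],[[0.037,0,-0.106],[0,0.0,0]],[[0.041,0,-0.105],[0,0.0,0]],[[0.044,0,-0.103],[0,0.0,0]]]
70-80 [[[0.048,0,-0.102],[0,0.0,0]],[[0.051,0,-0.1],[0,0.0,0]],[[0.055,0,-0.098],[0,0.0,0]],[[0.058,0,-0.096],[0,0.0,0]],[[0.061,0,-0.094],[0,0.0,0]]]
80-90 [[[0.065,0,-0.092],[0,0.0,0]],[[0.068,0,-0.089],[0,0.0,0]],[[0.071,0,-0.087],[0,0.0,0]],[[0.074,0,-0.085],[0,0.0,0]],[[0.077,0,-0.082],[0,0.0,0]]]
```

>>> drive_tool --increments '[[[0,0,-0.123],[0,-0.33,0]],[[0,0,-0.123],[0,-0.33,0]],[[0,0,-0.123],[0,-0.33,0]],[[0,0,-0.123],[0,-0.33,0]],[[0,0,-0.123],[0,-0.33,0]]]'

```text
t: 11.18
eef_pos: [464.8, -196.0, 21.6]
tcp_rot: [-3.136, 0.142, -0.056]
ft_force: [-20.0, -1.9, 2.8]
opening: 0.999
```

>>> drive_tool --increments '[[[0.001,0,-0.123],[0,-0.33,0]],[[0.002,0,-0.123],[0,-0.33,0]],[[0.003,0,-0.122],[0,-0.33,0]],[[0.004,0,-0.122],[0,-0.33,0]],[[0.005,0,-0.122],[0,-0.33,0]]]'

```text
t: 11.6
eef_pos: [468.7, -196.4, 40.0]
tcp_rot: [-3.137, 0.274, -0.055]
ft_force: [-18.5, -1.5, 6.5]
opening: 1.004
```

Run:
```python
from h import *
s=st()
q=cam("scene");crop(q,"k_scene",150,350,130,300,4)
```

```text
t 11.60 pos [ 468.73 -196.39   40.  ] rot [-3.14  0.27 -0.06] F [-18.51  -1.47   6.51] op 1.00
```

View pics/k_scene.png

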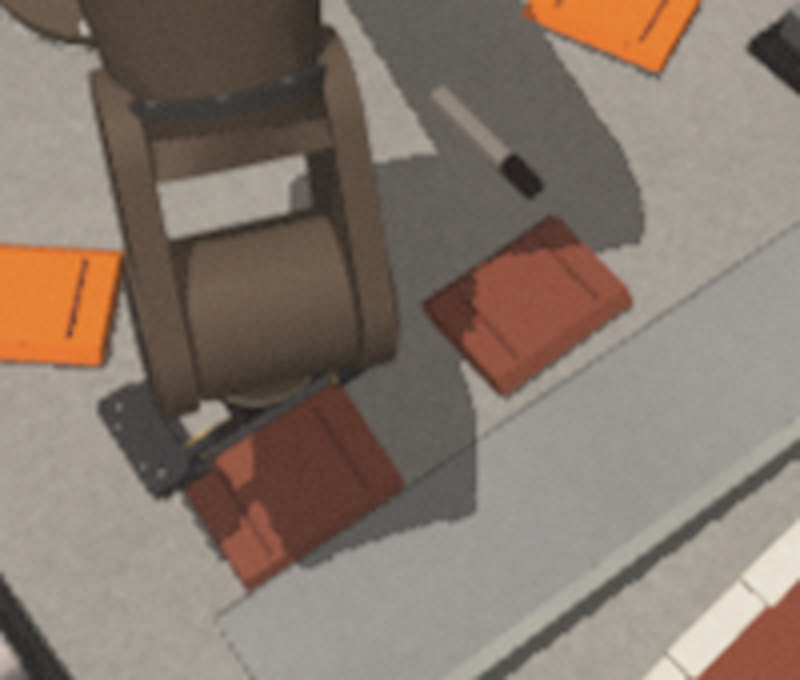

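>>> drive_tool --increments '[[[0.006,0,-0.122],[0,-0.33,0]],[[0.007,0,-0.122],[0,-0.33,0]],[[0.008,0,-0.122],[0,-0.33,0]],[[0.009,0,-0.122],[0,-0.33,0]],[[0.01,0,-0.122],[0,-0.33,0]]]'

```text
t: 12.07
eef_pos: [478.2, -197.3, 57.4]
tcp_rot: [-3.138, 0.4, -0.055]
ft_force: [-6.5, 1.9, 4.0]
opening: 1.0
```

>>> drive_tool --increments '[[[0.011,0,-0.122],[0,-0.33,0]],[[0.012,0,-0.121],[0,-0.33,0]],[[0.013,0,-0.121],[0,-0.33,0]],[[0.014,0,-0.121],[0,-0.33,0]],[[0.014,0,-0.121],[0,-0.33,0]]]'

```text
t: 12.48
eef_pos: [489.7, -198.3, 72.7]
tcp_rot: [-3.139, 0.528, -0.055]
ft_force: [-1.1, 0.4, 0.0]
opening: 0.998
```

Run:
```python
from h import *
s=st()
q=cam("wrist");cv2.imwrite("pics/l_wrist.png",q["pixels"])
q=cam("scene");crop(q,"l_scene",150,350,130,300,4)
```

```text
t 12.48 pos [ 489.68 -198.35   72.75] rot [-3.14  0.53 -0.05] F [-1.07  0.42  0.04] op 1.00
```

View pics/l_scene.png

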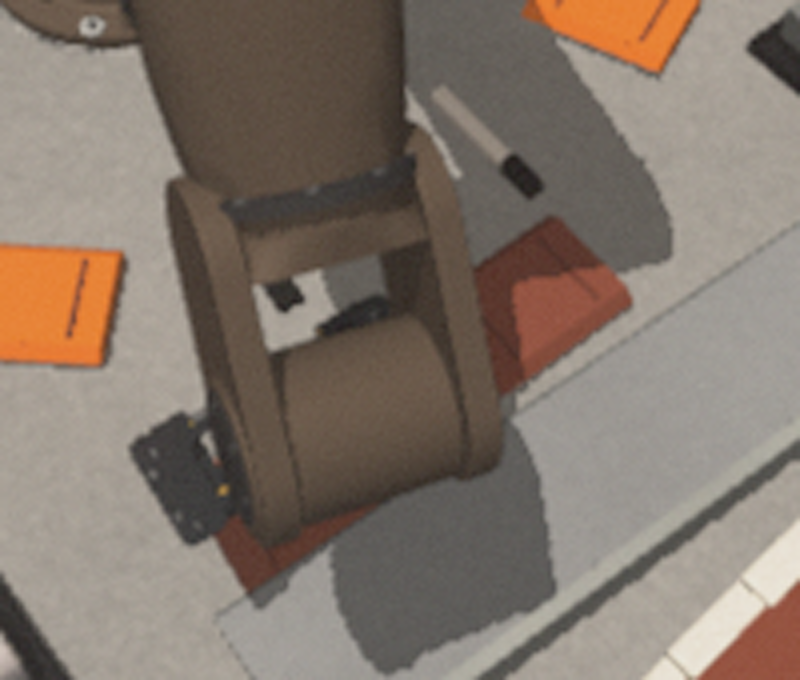

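View pics/l_wrist.png

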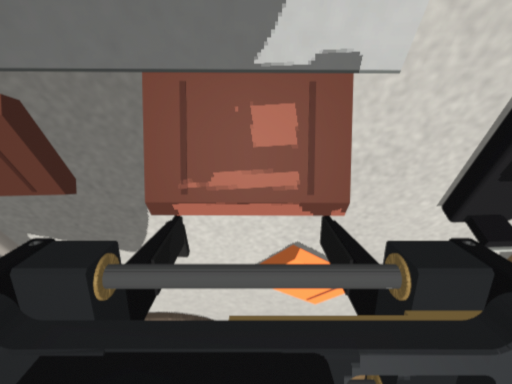

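>>> drive_tool --increments '[[[0.045,0,-0.115],[0,-0.33,0]],[[0.045,0,-0.115],[0,-0.33,0]],[[0.04,0,-0.115],[0,-0.33,0]],[[0.035,0,-0.115],[0,-0.33,0]],[[0.035,0,-0.115],[0,-0.33,0]]]'

```text
t: 13.0
eef_pos: [502.1, -199.0, 84.5]
tcp_rot: [-3.138, 0.664, -0.055]
ft_force: [-10.9, 0.5, 10.5]
opening: 1.0
```

>>> drive_tool --increments '[[[0.025,0,-0.12],[0,-0.33,0]],[[0.026,0,-0.119],[0,-0.33,0]],[[0.028,0,-0.119],[0,-0.33,0]],[[0.03,0,-0.119],[0,-0.33,0]],[[0.03,0,-0.119],[0,-0.33,0]]]'

```text
t: 13.42
eef_pos: [517.0, -200.0, 96.0]
tcp_rot: [-3.138, 0.796, -0.055]
ft_force: [-8.8, 1.0, 13.1]
opening: 1.001
```

Run:
```python
from h import *
s=st();print(s["joints"])
q=cam("wrist");cv2.imwrite("pics/m_wrist.png",q["pixels"])
```

```text
t 13.42 pos [ 517.04 -199.99   96.02] rot [-3.14  0.8  -0.05] F [-8.85  0.99 13.13] op 1.00
[-0.38  0.86  1.39 -0.23  1.66  1.32]
```

View pics/m_wrist.png

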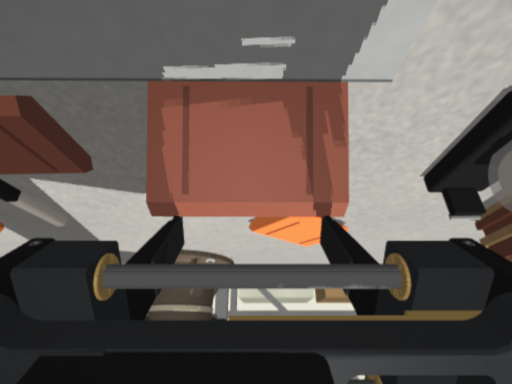

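>>> drive_tool --increments '[[[0.033,0,-0.112],[0,-0.1,0]],[[0.035,0,-0.11],[0,-0.1,0]],[[0.037,0,-0.109],[0,-0.1,0]],[[0.04,0,-0.108],[0,-0.1,0]],[[0.042,0,-0.106],[0,-0.1,0]]]'

```text
t: 13.88
eef_pos: [533.4, -201.0, 103.4]
tcp_rot: [-3.139, 0.833, -0.055]
ft_force: [-5.0, 0.3, 13.6]
opening: 1.002
```

>>> drive_tool --increments '[[[0.05,0,-0.104],[0,-0.1,0]],[[0.052,0,-0.102],[0,-0.1,0]],[[0.055,0,-0.1],[0,-0.1,0]],[[0.058,0,-0.098],[0,-0.1,0]],[[0.06,0,-0.097],[0,-0.1,0]]]'

```text
t: 14.3
eef_pos: [550.7, -202.1, 106.9]
tcp_rot: [-3.139, 0.871, -0.055]
ft_force: [-1.4, 1.0, 10.1]
opening: 1.002
```

Run:
```python
from h import *
q=cam("wrist");cv2.imwrite("pics/n_wrist.png",q["pixels"])
q=cam("top");crop(q,"n_top",240,400,100,230,4)
```

```text
(no output)
```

View pics/n_wrist.png

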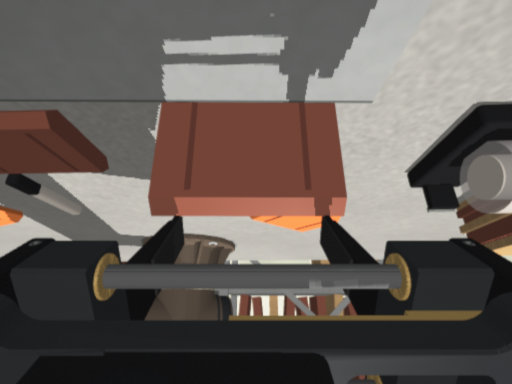

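View pics/n_top.png

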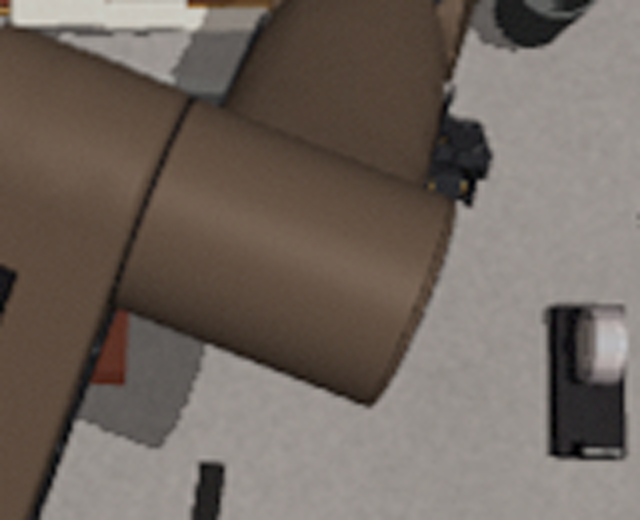

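>>> drive_tool --increments '[[[0.062,0,-0.096],[0,0,0]],[[0.065,0,-0.095],[0,0,0]],[[0.068,0,-0.092],[0,0,0]],[[0.071,0,-0.09],[0,0,0]],[[0.074,0,-0.088],[0,0,0]]]'

```text
t: 14.82
eef_pos: [568.3, -203.1, 106.6]
tcp_rot: [-3.138, 0.869, -0.054]
ft_force: [0.5, 0.1, 1.8]
opening: 0.998
```

>>> drive_tool --increments '[[[0.075,0,-0.086],[0,0,0]],[[0.075,0,-0.085],[0,0,0]],[[0.075,0,-0.085],[0,0,0]],[[0.075,0,-0.085],[0,0,0]],[[0.075,0,-0.085],[0,0,0]]]'

```text
t: 15.23
eef_pos: [585.4, -203.9, 105.4]
tcp_rot: [-3.138, 0.871, -0.053]
ft_force: [0.4, -0.7, 0.4]
opening: 0.997
```

Run:
```python
from h import *
st()
q=cam("wrist");cv2.imwrite("pics/o_wrist.png",q["pixels"])
```

```text
t 15.23 pos [ 585.39 -203.87  105.44] rot [-3.14  0.87 -0.05] F [ 0.39 -0.69  0.39] op 1.00
```

View pics/o_wrist.png

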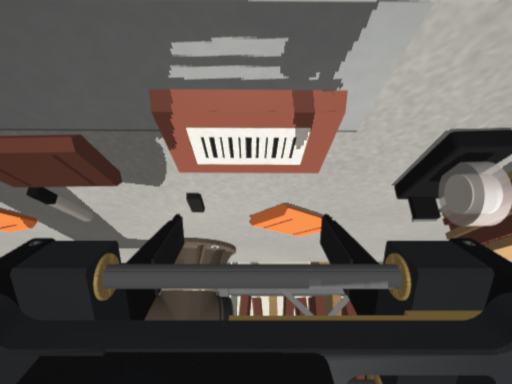

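>>> drive_tool --increments '[[[-0.7,0,-0.6],[0,0,0]],[[-0.7,0,-0.6],[0,0,0]],[[-0.5,0,-0.4],[0,0.5,0]],[[-0.4,0,-0.2],[0,1,0]],[[-0.4,0,-0.2],[0,1,0]]]'

```text
t: 15.7
eef_pos: [577.2, -203.6, 205.9]
tcp_rot: [-3.139, 0.667, -0.054]
ft_force: [0.4, -0.1, -0.9]
opening: 0.999
```

Run:
```python
from h import *
st()
q=cam("wrist");cv2.imwrite("pics/p_wrist.png",q["pixels"])
for n in("wrist","scene","top"):
  q=cam(n)
  for t in ("case2_mid","case3_mid","case3_label"): print(n,t,[(np.array(d["point"]).round(1).tolist(),round(d["score"],2)) for d in env.tip_of(t,q)])
```

```text
t 15.70 pos [ 577.22 -203.61  205.9 ] rot [-3.14  0.67 -0.05] F [ 0.42 -0.08 -0.87] op 1.00
wrist case2_mid [([516.2, 31.7, 9.2], 0.56)]
wrist case3_mid [([343.5, 285.4, 9.5], 0.68), ([580.6, -204.1, 27.3], 0.6), ([518.3, 30.8, 7.0], 0.34)]
wrist case3_label [([271.6, -262.7, 0.2], 0.92), ([581.4, -200.0, 31.3], 0.76), ([341.0, 290.7, -0.8], 0.64), ([514.4, 29.9, 6.7], 0.49)]
scene case2_mid [([518.5, 31.5, 9.7], 0.62)]
scene case3_mid [([273.3, -263.6, 9.8], 0.95), ([579.9, -198.8, 25.5], 0.91), ([343.1, 286.6, 7.0], 0.73)]
scene case3_label [([279.3, -264.5, -1.5], 0.75), ([581.9, -202.2, 37.9], 0.66), ([341.7, 289.3, 2.2], 0.6)]
top case2_mid []
top case3_mid [([280.5, -266.4, 11.9], 0.97), ([340.8, 290.4, 7.3], 0.83)]
top case3_label [([346.4, 288.1, -2.4], 0.91), ([278.2, -262.4, 6.3], 0.84)]
```

View pics/p_wrist.png

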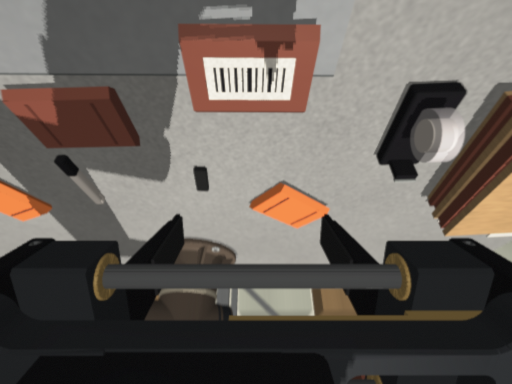

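The right case now lies label up on the ledge's front lip, with its centre at about x=580. Next I push it back to the fence.

Run:
```python
from h import *
Y=-0.054
plan([495,-202,150],[np.pi,0,Y],10)
plan([495,-202,19],[np.pi,0,Y],5,([495,-202,150],[np.pi,0,Y]))
```

```text
max 0.84
[[[-0.1,0.01,0.31],[-0.0,0.84,-0.0]],[[-0.12,0.01,0.31],[-0.0,0.84,-0.0]],[[-0.14,0.01,0.3],[-0.0,0.84,-0.0]],[[-0.16,0.01,0.29],[-0.0,0.84,-0.0]],[[-0.18,0.01,0.28],[-0.0,0.84,-0.0]]]
[[[-0.2,0.01,0.26],[-0.0,0.84,-0.0]],[[-0.21,0.01,0.25],[-0.0,0.84,-0.0]],[[-0.23,0.01,0.23],[-0.0,0.84,-0.0]],[[-0.25,0.01,0.22],[-0.0,0.84,-0.0]],[[-0.26,0.01,0.2],[-0.0,0.84,-0.0]]]
max 0.87
[[[0.0,-0.0,0.87],[0.0,0.0,0.0]],[[0.0,-0.0,0.87],[0.0,0.0,0.0]],[[0.0,-0.0,0.87],[0.0,0.0,0.0]],[[0.0,-0.0,0.87],[0.0,0.0,0.0]],[[0.0,-0.0,0.87],[0.0,0.0,0.0]]]
```

>>> drive_tool --increments '[[[-0.1,0.01,0.31],[0,0.84,0]],[[-0.12,0.01,0.31],[0,0.84,0]],[[-0.14,0.01,0.3],[0,0.84,0]],[[-0.16,0.01,0.29],[0,0.84,0]],[[-0.18,0.01,0.28],[0,0.84,0]]]'

```text
t: 16.77
eef_pos: [535.4, -202.7, 177.7]
tcp_rot: [-3.139, 0.331, -0.055]
ft_force: [0.1, -0.1, -1.0]
opening: 0.998
```

>>> drive_tool --increments '[[[-0.2,0.01,0.26],[0,0.84,0]],[[-0.21,0.01,0.25],[0,0.84,0]],[[-0.23,0.01,0.23],[0,0.84,0]],[[-0.25,0.01,0.22],[0,0.84,0]],[[-0.26,0.01,0.2],[0,0.84,0]]]'

```text
t: 17.18
eef_pos: [494.5, -202.0, 150.6]
tcp_rot: [-3.14, -0.005, -0.056]
ft_force: [1.8, -0.3, -0.7]
opening: 1.001
```

>>> drive_tool --increments '[[[0,0,0.87],[0,0,0]],[[0,0,0.87],[0,0,0]],[[0,0,0.87],[0,0,0]],[[0,0,0.87],[0,0,0]],[[0,0,0.87],[0,0,0]]]'

```text
t: 17.6
eef_pos: [495.0, -201.7, 19.0]
tcp_rot: [-3.139, -0.002, -0.056]
ft_force: [0.4, 0.5, 0.2]
opening: 0.999
```

Run:
```python
from h import *
st()
q=cam("wrist");cv2.imwrite("pics/q_wrist.png",q["pixels"])
```

```text
t 17.60 pos [ 495.   -201.71   19.03] rot [-3.14 -0.   -0.06] F [0.44 0.45 0.16] op 1.00
```

View pics/q_wrist.png

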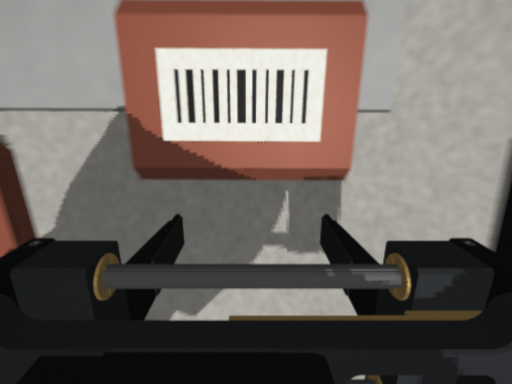

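>>> drive_tool --increments '[[[0,0,0.27],[0,0,0]],[[0,0,0.27],[0,0,0]],[[0.2,0,0],[0,0,0]],[[0.2,0,0],[0,0,0]],[[0.1,0,0],[0,0,0]]]'

```text
t: 18.07
eef_pos: [511.5, -202.9, 4.9]
tcp_rot: [-3.14, -0.003, -0.056]
ft_force: [-0.9, -0.2, -0.2]
opening: 1.003
```

>>> drive_tool --increments '[[[0.1,0,0],[0,0,0]],[[0.1,0,0],[0,0,0]],[[0.1,0,0],[0,0,0]],[[0.1,0,0],[0,0,0]],[[0,0,0],[0,0,0]]]'

```text
t: 18.48
eef_pos: [522.3, -203.1, 4.0]
tcp_rot: [-3.139, -0.001, -0.056]
ft_force: [0.2, 0.8, 0.1]
opening: 1.0
```

Run:
```python
from h import *
st()
q=cam("wrist");cv2.imwrite("pics/r_wrist.png",q["pixels"])
```

```text
t 18.48 pos [ 522.31 -203.12    3.98] rot [-3.14 -0.   -0.06] F [0.19 0.8  0.13] op 1.00
```

View pics/r_wrist.png

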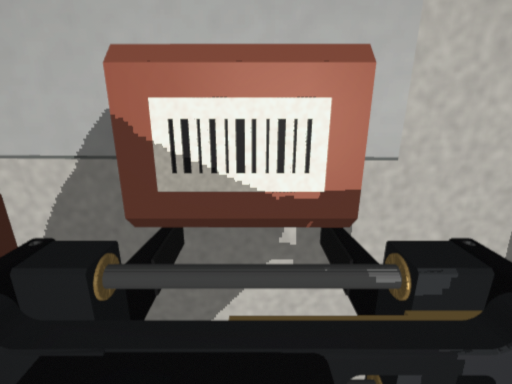

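>>> drive_tool --increments '[[[0.12,0,0],[0,0,0]],[[0.12,0,0],[0,0,0]],[[0.12,0,0],[0,0,0]],[[0.12,0,0],[0,0,0]],[[0.12,0,0],[0,0,0]]]'

```text
t: 18.95
eef_pos: [540.2, -204.1, 3.8]
tcp_rot: [-3.139, -0.001, -0.056]
ft_force: [-2.2, -0.4, -0.1]
opening: 0.997
```

Run:
```python
from h import *
st()
q=cam("wrist");cv2.imwrite("pics/s_wrist.png",q["pixels"])
```

```text
t 18.95 pos [ 540.25 -204.14    3.82] rot [-3.14 -0.   -0.06] F [-2.25 -0.38 -0.06] op 1.00
```

View pics/s_wrist.png

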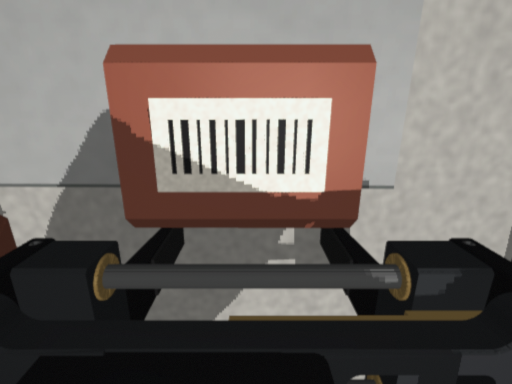

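>>> drive_tool --increments '[[[-0.2,0,0],[0,0,0]],[[0,0,-0.26],[0,0,0]],[[0,0,-0.26],[0,0,0]],[[0.25,0,0],[0,0,0]],[[0.25,0,0],[0,0,0]]]'

```text
t: 19.42
eef_pos: [549.5, -204.9, 20.5]
tcp_rot: [-3.14, -0.002, -0.056]
ft_force: [-2.6, -0.3, 2.0]
opening: 1.0
```

>>> drive_tool --increments '[[[0.25,0,0],[0,0,0]],[[0.25,0,0],[0,0,0]],[[0.25,0,0],[0,0,0]],[[0.25,0,0],[0,0,0]],[[0.15,0,0],[0,0,0]]]'

```text
t: 19.83
eef_pos: [584.3, -206.6, 19.3]
tcp_rot: [-3.139, -0.001, -0.056]
ft_force: [-2.9, 1.4, 0.7]
opening: 1.002
```

>>> drive_tool --increments '[[[0.12,0,0],[0,0,0]],[[0.12,0,0],[0,0,0]],[[0.1,0,0],[0,0,0]],[[0,0,0],[0,0,0]]]'

```text
t: 20.17
eef_pos: [592.9, -206.9, 19.2]
tcp_rot: [-3.138, 0.001, -0.056]
ft_force: [-5.3, -0.1, 1.9]
opening: 0.999
```

>>> drive_tool --increments '[[[0.08,0,0],[0,0,0]],[[0.08,0,0],[0,0,0]],[[0.05,0,0],[0,0,0]],[[0,0,0],[0,0,0]]]'

```text
t: 20.5
eef_pos: [594.2, -206.6, 18.9]
tcp_rot: [-3.136, 0.012, -0.056]
ft_force: [-29.5, -1.6, 15.1]
opening: 0.998
```

>>> drive_tool --increments '[[[-0.4,0,-0.1],[0,0,0]],[[-0.6,0,-0.5],[0,0,0]],[[-0.6,0,-0.9],[0,0,0]],[[-0.6,0,-1],[0,0,0]],[[-0.6,0,-1],[0,0,0]]]'

```text
t: 20.92
eef_pos: [515.0, -202.9, 125.2]
tcp_rot: [-3.139, -0.001, -0.056]
ft_force: [0.1, -0.8, 0.2]
opening: 0.998
```

Run:
```python
from h import *
st()
q=cam("top");crop(q,"t_top",100,420,90,260,2.5)
for uv in [(229.5,202),(228,240),(229,213)]: print(hit(q,*uv,5))
for n in("wrist","top"):
  p=q if n=="top" else cam(n)
  for t in ("case2_mid","case3_mid"): print(n,t,[(np.array(d["point"]).round(1).tolist(),round(d["score"],2)) for d in env.tip_of(t,p)])
cv2.imwrite("pics/t_wrist.png",p["pixels"])
```

```text
t 20.92 pos [ 514.97 -202.94  125.19] rot [-3.14 -0.   -0.06] F [ 0.07 -0.77  0.17] op 1.00
[444.78 106.53   5.  ]
[317.6  106.68   5.  ]
[407.62 106.8    5.  ]
wrist case2_mid [([515.9, 27.9, 11.6], 0.55)]
wrist case3_mid [([652.6, -206.8, 25.8], 0.94), ([518.3, 26.2, 0.3], 0.5)]
top case2_mid [([513.0, 32.0, 10.0], 0.82)]
top case3_mid [([653.9, -201.8, 27.8], 0.97), ([341.4, 289.8, 9.1], 0.72)]
```

View pics/t_top.png

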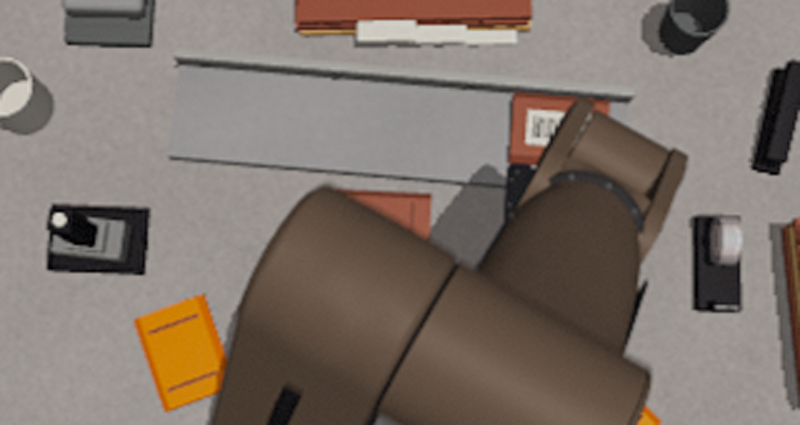

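View pics/t_wrist.png

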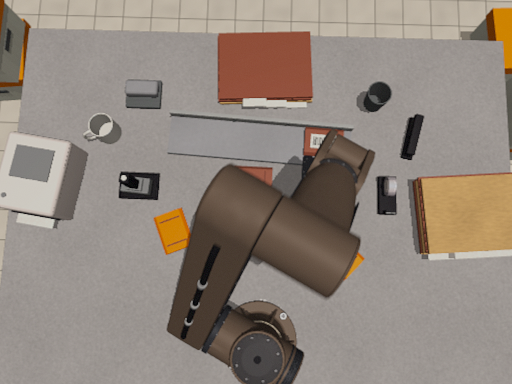

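Run:
```python
from h import *
Y=-0.055
plan([436,30,60],[np.pi,0,Y],10)
plan([436,30,3],[np.pi,0,Y],5,([436,30,60],[np.pi,0,Y]))
```

```text
max 0.76
[[[-0.31,-0.76,0.21],[-0.0,-0.0,-0.0]],[[-0.31,-0.76,0.21],[-0.0,-0.0,-0.0]],[[-0.31,-0.76,0.21],[-0.0,-0.0,-0.0]],[[-0.31,-0.76,0.21],[-0.0,-0.0,-0.0]],[[-0.31,-0.76,0.21],[-0.0,-0.0,-0.0]]]
[[[-0.31,-0.76,0.21],[-0.0,-0.0,-0.0]],[[-0.31,-0.76,0.21],[-0.0,-0.0,-0.0]],[[-0.31,-0.76,0.21],[-0.0,-0.0,-0.0]],[[-0.31,-0.76,0.21],[-0.0,-0.0,-0.0]],[[-0.31,-0.76,0.21],[-0.0,-0.0,-0.0]]]
max 0.38
[[[0.0,-0.0,0.38],[0.0,0.0,0.0]],[[0.0,-0.0,0.38],[0.0,0.0,0.0]],[[0.0,-0.0,0.38],[0.0,0.0,0.0]],[[0.0,-0.0,0.38],[0.0,0.0,0.0]],[[0.0,-0.0,0.38],[0.0,0.0,0.0]]]
```

>>> drive_tool --increments '[[[-0.31,-0.76,0.21],[0,0,0]],[[-0.31,-0.76,0.21],[0,0,0]],[[-0.31,-0.76,0.21],[0,0,0]],[[-0.31,-0.76,0.21],[0,0,0]],[[-0.31,-0.76,0.21],[0,0,0]]]' --jaw 0.6

```text
t: 21.63
eef_pos: [475.3, -85.4, 91.5]
tcp_rot: [-3.139, 0.001, -0.056]
ft_force: [1.6, -0.1, -0.1]
opening: 0.802
```

>>> drive_tool --increments '[[[-0.31,-0.76,0.21],[0,0,0]],[[-0.31,-0.76,0.21],[0,0,0]],[[-0.31,-0.76,0.21],[0,0,0]],[[-0.31,-0.76,0.21],[0,0,0]],[[-0.31,-0.76,0.21],[0,0,0]]]'

```text
t: 22.05
eef_pos: [435.3, 31.2, 60.4]
tcp_rot: [-3.139, 0.001, -0.056]
ft_force: [0.0, 0.3, 0.2]
opening: 0.802
```

Run:
```python
from h import *
s=st();print(s["joints"])
p=cam("wrist");cv2.imwrite("pics/u_wrist.png",p["pixels"])
```

```text
t 22.05 pos [435.32  31.16  60.43] rot [-3.14  0.   -0.06] F [0.03 0.26 0.21] op 0.80
[-0.08  0.49  2.16  0.01  0.49  1.54]
```

View pics/u_wrist.png

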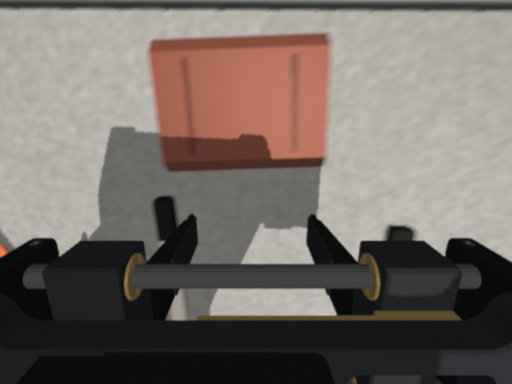

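>>> drive_tool --increments '[[[0,0,0.38],[0,0,0]],[[0,0,0.38],[0,0,0]],[[0,0,0.38],[0,0,0]],[[0,0,0.38],[0,0,0]],[[0,0,0.38],[0,0,0]]]'

```text
t: 22.52
eef_pos: [435.8, 30.3, 3.2]
tcp_rot: [-3.139, 0.001, -0.056]
ft_force: [0.3, -0.4, -0.4]
opening: 0.8
```

>>> drive_tool --increments '[[[0.17,0,0],[0,0,0]],[[0.17,0,0],[0,0,0]],[[0.17,0,0],[0,0,0]],[[0.17,0,0],[0,0,0]],[[0.17,0,0],[0,0,0]]]'

```text
t: 22.93
eef_pos: [461.9, 28.7, 5.3]
tcp_rot: [-3.139, -0.001, -0.056]
ft_force: [-2.2, 0.4, 0.0]
opening: 0.803
```

>>> drive_tool --increments '[[[0.15,0,0],[0,0,0]],[[0.12,0,0],[0,0,0]],[[0.12,0,0],[0,0,0]],[[0.1,0,0],[0,0,0]],[[0.05,0,0],[0,0,0]]]'

```text
t: 23.35
eef_pos: [477.0, 27.8, 4.9]
tcp_rot: [-3.139, 0.001, -0.056]
ft_force: [-8.2, 1.4, 4.3]
opening: 0.799
```

>>> drive_tool --increments '[[[-0.15,0,0],[0,0,0]],[[0,0,0.08],[0,0,0]],[[0.15,0,0],[0,0,0]],[[0.06,0,0],[0,0,0]],[[0.05,0,0],[0,0,0]]]'

```text
t: 23.77
eef_pos: [477.4, 27.9, 1.9]
tcp_rot: [-3.139, 0.007, -0.056]
ft_force: [-17.0, -0.1, 4.9]
opening: 0.799
```

Run:
```python
from h import *
s=st();print(s["joints"])
p=cam("wrist");cv2.imwrite("pics/v_wrist.png",p["pixels"])
```

```text
t 23.77 pos [477.44  27.88   1.93] rot [-3.14  0.01 -0.06] F [-17.02  -0.08   4.89] op 0.80
[-0.08  0.64  2.09  0.01  0.42  1.54]
```

View pics/v_wrist.png

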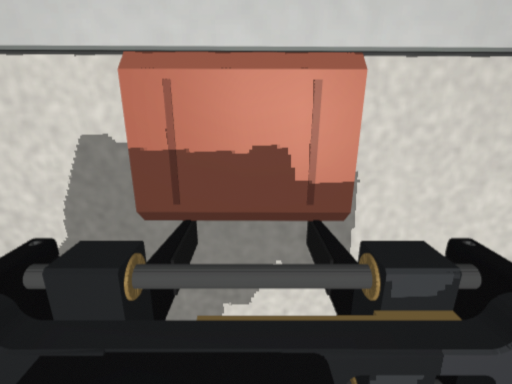

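>>> drive_tool --increments '[[[0.02,0,-0.123],[0,-0.33,0]],[[0.01,0,-0.123],[0,-0.33,0]],[[0.005,0,-0.123],[0,-0.33,0]],[[0.003,0,-0.123],[0,-0.33,0]],[[0.003,0,-0.123],[0,-0.33,0]]]'

```text
t: 24.23
eef_pos: [478.1, 27.9, 20.3]
tcp_rot: [-3.139, 0.144, -0.056]
ft_force: [-17.7, 1.3, 1.9]
opening: 0.801
```

>>> drive_tool --increments '[[[0.004,0,-0.123],[0,-0.33,0]],[[0.005,0,-0.123],[0,-0.33,0]],[[0.006,0,-0.122],[0,-0.33,0]],[[0.007,0,-0.122],[0,-0.33,0]],[[0.01,0,-0.122],[0,-0.33,0]]]'

```text
t: 24.65
eef_pos: [481.8, 27.7, 38.6]
tcp_rot: [-3.139, 0.278, -0.055]
ft_force: [-21.6, -0.0, 5.6]
opening: 0.801
```

>>> drive_tool --increments '[[[0.018,0,-0.122],[0,-0.33,0]],[[0.02,0,-0.122],[0,-0.33,0]],[[0.022,0,-0.122],[0,-0.33,0]],[[0.024,0,-0.121],[0,-0.33,0]],[[0.025,0,-0.121],[0,-0.33,0]]]'

```text
t: 25.07
eef_pos: [488.8, 27.3, 55.8]
tcp_rot: [-3.139, 0.415, -0.055]
ft_force: [-32.2, 0.7, 16.6]
opening: 0.797
```

>>> drive_tool --increments '[[[0.005,0,-0.122],[0,-0.33,0]],[[0.008,0,-0.121],[0,-0.33,0]],[[0.01,0,-0.121],[0,-0.33,0]],[[0.015,0,-0.121],[0,-0.33,0]],[[0.02,0,-0.121],[0,-0.33,0]]]'

```text
t: 25.48
eef_pos: [504.2, 26.2, 71.3]
tcp_rot: [-3.139, 0.532, -0.055]
ft_force: [-6.6, 1.3, 4.7]
opening: 0.798
```

>>> drive_tool --increments '[[[0.025,0,-0.12],[0,-0.33,0]],[[0.026,0,-0.119],[0,-0.33,0]],[[0.027,0,-0.119],[0,-0.33,0]],[[0.028,0,-0.118],[0,-0.33,0]],[[0.028,0,-0.118],[0,-0.33,0]]]'

```text
t: 25.9
eef_pos: [516.7, 25.4, 84.5]
tcp_rot: [-3.139, 0.666, -0.054]
ft_force: [-11.8, 1.1, 11.9]
opening: 0.797
```

>>> drive_tool --increments '[[[0.026,0,-0.12],[0,-0.33,0]],[[0.027,0,-0.119],[0,-0.33,0]],[[0.028,0,-0.119],[0,-0.33,0]],[[0.03,0,-0.119],[0,-0.33,0]],[[0.03,0,-0.119],[0,-0.33,0]]]'

```text
t: 26.32
eef_pos: [532.1, 24.5, 95.8]
tcp_rot: [-3.138, 0.797, -0.054]
ft_force: [-8.6, -0.3, 13.8]
opening: 0.803
```

>>> drive_tool --increments '[[[0.033,0,-0.112],[0,-0.1,0]],[[0.035,0,-0.11],[0,-0.1,0]],[[0.037,0,-0.109],[0,-0.1,0]],[[0.04,0,-0.108],[0,-0.1,0]],[[0.042,0,-0.106],[0,-0.1,0]]]'

```text
t: 26.73
eef_pos: [548.8, 23.5, 102.7]
tcp_rot: [-3.138, 0.833, -0.054]
ft_force: [-4.2, 0.3, 9.1]
opening: 0.799
```

>>> drive_tool --increments '[[[0.05,0,-0.104],[0,-0.1,0]],[[0.052,0,-0.102],[0,-0.1,0]],[[0.055,0,-0.1],[0,-0.1,0]],[[0.058,0,-0.098],[0,-0.1,0]],[[0.06,0,-0.097],[0,-0.1,0]]]'

```text
t: 27.15
eef_pos: [566.1, 22.5, 105.6]
tcp_rot: [-3.138, 0.871, -0.054]
ft_force: [-0.7, -0.1, 3.1]
opening: 0.802
```

>>> drive_tool --increments '[[[0.062,0,-0.096],[0,0,0]],[[0.065,0,-0.095],[0,0,0]],[[0.068,0,-0.092],[0,0,0]],[[0.071,0,-0.09],[0,0,0]],[[0.074,0,-0.088],[0,0,0]]]'

```text
t: 27.57
eef_pos: [583.2, 21.6, 106.0]
tcp_rot: [-3.138, 0.871, -0.053]
ft_force: [-0.0, 0.5, 0.2]
opening: 0.802
```

>>> drive_tool --increments '[[[0.075,0,-0.086],[0,0,0]],[[0.075,0,-0.085],[0,0,0]],[[0.075,0,-0.085],[0,0,0]],[[0.075,0,-0.085],[0,0,0]],[[0.075,0,-0.085],[0,0,0]]]'

```text
t: 27.98
eef_pos: [600.1, 20.6, 105.8]
tcp_rot: [-3.138, 0.871, -0.053]
ft_force: [-0.3, 0.1, -0.5]
opening: 0.802
```

Run:
```python
from h import *
st()
q=cam("wrist");cv2.imwrite("pics/w_wrist.png",q["pixels"])
```

```text
t 27.98 pos [600.1   20.62 105.84] rot [-3.14  0.87 -0.05] F [-0.26  0.05 -0.51] op 0.80
```

View pics/w_wrist.png

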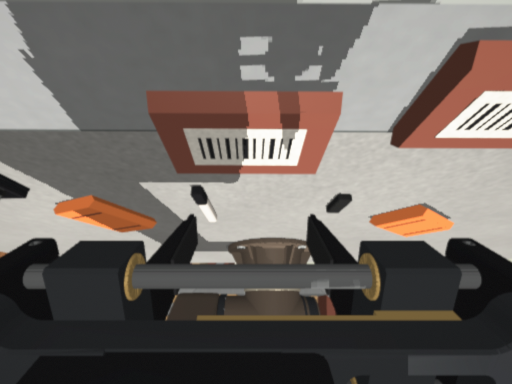

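Second case is falling over as the first did. I'll retreat, then push it back to the fence.

>>> drive_tool --increments '[[[-0.7,0,-0.6],[0,0,0]],[[-0.7,0,-0.6],[0,0,0]],[[-0.5,0,-0.4],[0,0.5,0]],[[-0.4,0,-0.2],[0,1,0]],[[-0.4,0,-0.2],[0,1,0]]]'

```text
t: 28.45
eef_pos: [591.8, 20.8, 206.2]
tcp_rot: [-3.138, 0.667, -0.054]
ft_force: [0.5, -1.1, 0.3]
opening: 0.799
```

Run:
```python
from h import *
st()
for n in("wrist","scene"):
  q=cam(n)
  for t in ("case2_mid","case3_mid"): print(n,t,[(np.array(d["point"]).round(1).tolist(),round(d["score"],2)) for d in env.tip_of(t,q)])
Y=-0.055
plan([505,22,130],[np.pi,0,Y],10)
```

```text
t 28.45 pos [591.81  20.77 206.18] rot [-3.14  0.67 -0.05] F [ 0.46 -1.09  0.3 ] op 0.80
wrist case2_mid [([593.6, 25.7, 24.3], 0.6), ([623.5, -167.5, 25.4], 0.28)]
wrist case3_mid [([277.6, -263.5, 9.3], 0.78), ([621.2, -167.1, 23.2], 0.65), ([345.2, 286.4, 11.7], 0.64)]
scene case2_mid [([596.9, 22.7, 24.6], 0.6)]
scene case3_mid [([276.1, -262.1, 9.5], 0.75), ([342.1, 284.6, 8.7], 0.58)]
max 0.84
[[[-0.07,0.01,0.37],[-0.0,0.84,-0.0]],[[-0.09,0.01,0.37],[-0.0,0.84,-0.0]],[[-0.12,0.01,0.36],[-0.0,0.84,-0.0]],[[-0.14,0.01,0.35],[-0.0,0.84,-0.0]],[[-0.17,0.01,0.34],[-0.0,0.84,-0.0]]]
[[[-0.19,0.01,0.33],[-0.0,0.84,-0.0]],[[-0.21,0.01,0.32],[-0.0,0.84,-0.0]],[[-0.23,0.01,0.3],[-0.0,0.84,-0.0]],[[-0.25,0.01,0.29],[-0.0,0.84,-0.0]],[[-0.27,0.01,0.27],[-0.0,0.84,-0.0]]]
```

The wrist view reports case3 at (622,-167), so it was knocked aside. I'll finish case2 first, then push case3 back.

>>> drive_tool --increments '[[[-0.07,0.01,0.37],[0,0.84,0]],[[-0.09,0.01,0.37],[0,0.84,0]],[[-0.12,0.01,0.36],[0,0.84,0]],[[-0.14,0.01,0.35],[0,0.84,0]],[[-0.17,0.01,0.34],[0,0.84,0]]]'

```text
t: 29.17
eef_pos: [548.2, 21.8, 166.8]
tcp_rot: [-3.139, 0.335, -0.055]
ft_force: [0.6, -0.5, -0.4]
opening: 0.803
```

>>> drive_tool --increments '[[[-0.19,0.01,0.33],[0,0.84,0]],[[-0.21,0.01,0.32],[0,0.84,0]],[[-0.23,0.01,0.3],[0,0.84,0]],[[-0.25,0.01,0.29],[0,0.84,0]],[[-0.27,0.01,0.27],[0,0.84,0]]]'

```text
t: 29.58
eef_pos: [505.0, 22.8, 129.5]
tcp_rot: [-3.139, -0.002, -0.056]
ft_force: [0.4, -0.7, -0.3]
opening: 0.799
```

>>> drive_tool --increments '[[[0,0,0.9],[0,0,0]],[[0,0,0.9],[0,0,0]],[[0,0,0.9],[0,0,0]],[[0,0,0.8],[0,0,0]],[[0,0,0.15],[0,0,0]]]'

```text
t: 30.0
eef_pos: [503.8, 23.2, 17.1]
tcp_rot: [-3.139, 0.007, -0.056]
ft_force: [-0.4, -0.1, -0.1]
opening: 0.797
```

Run:
```python
from h import *
st()
q=cam("wrist");cv2.imwrite("pics/x_wrist.png",q["pixels"])
for t in ("case2_mid","case3_mid"): print(t,[(np.array(d["point"]).round(1).tolist(),round(d["score"],2)) for d in env.tip_of(t,q)])
q=cam("scene");crop(q,"x_scene",150,420,130,330,3)
```

```text
t 30.00 pos [503.82  23.18  17.09] rot [-3.14  0.01 -0.06] F [-0.42 -0.09 -0.14] op 0.80
case2_mid [([592.9, 24.4, 23.4], 0.82)]
case3_mid []
```

View pics/x_wrist.png

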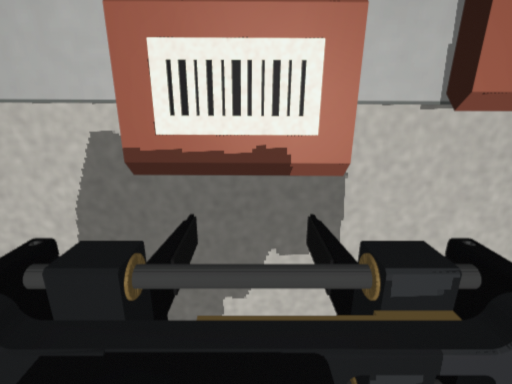

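View pics/x_scene.png

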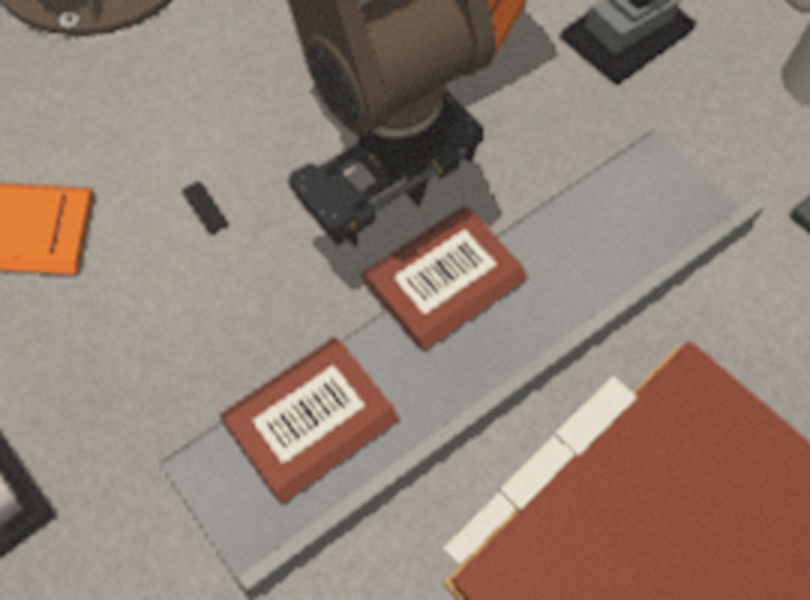

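>>> drive_tool --increments '[[[0.2,0,-0.1],[0,0,0]],[[0.25,0,0],[0,0,0]],[[0.25,0,0],[0,0,0]],[[0.25,0,0],[0,0,0]],[[0.25,0,0],[0,0,0]]]'

```text
t: 30.62
eef_pos: [542.2, 21.1, 24.8]
tcp_rot: [-3.139, -0.001, -0.056]
ft_force: [-3.4, 0.4, 1.7]
opening: 0.8
```

>>> drive_tool --increments '[[[0.25,0,0],[0,0,0]],[[0.25,0,0],[0,0,0]],[[0.25,0,0],[0,0,0]],[[0.25,0,0],[0,0,0]],[[0.25,0,0],[0,0,0]]]'

```text
t: 31.03
eef_pos: [579.7, 18.9, 24.4]
tcp_rot: [-3.139, -0.001, -0.056]
ft_force: [-2.8, -0.3, 2.8]
opening: 0.803
```

>>> drive_tool --increments '[[[0.25,0,0],[0,0,0]],[[0.25,0,0],[0,0,0]],[[0.2,0,0],[0,0,0]],[[0.15,0,0],[0,0,0]],[[0.1,0,0],[0,0,0]]]'

```text
t: 31.45
eef_pos: [607.0, 17.5, 24.3]
tcp_rot: [-3.139, 0.002, -0.056]
ft_force: [-14.5, 0.5, 8.1]
opening: 0.8
```

>>> drive_tool --increments '[[[-0.5,0,0],[0,0,0]],[[-0.9,0,-0.4],[0,0,0]],[[-0.9,0,-0.6],[0,0,0]],[[-0.9,0.3,-0.6],[0,0,0]],[[-0.9,0.3,-0.6],[0,0,0]]]'

```text
t: 31.87
eef_pos: [482.8, 6.3, 90.8]
tcp_rot: [-3.139, -0.002, -0.055]
ft_force: [1.3, -0.0, 0.4]
opening: 0.801
```

Run:
```python
from h import *
st()
for n in("wrist","scene","top"):
  q=cam(n)
  for t in ("case2_mid","case3_mid"): print(n,t,[(np.array(d["point"]).round(1).tolist(),round(d["score"],2)) for d in env.tip_of(t,q) if d["point"][0]>500])
  if n=="scene":
    hsv=cv2.cvtColor(q["pixels"],cv2.COLOR_BGR2HSV)
    m=((hsv[...,0]<12)&(hsv[...,1]>110)&(hsv[...,2]>50)).astype(np.uint8)
    crop(q,"y_scene",180,400,150,320,3.6)
```

```text
t 31.87 pos [482.84   6.25  90.8 ] rot [-3.14 -0.   -0.06] F [ 1.32 -0.05  0.41] op 0.80
wrist case2_mid []
wrist case3_mid [([623.9, -166.0, 22.8], 0.82)]
scene case2_mid [([670.4, 20.1, 26.0], 0.96)]
scene case3_mid [([622.7, -166.0, 29.0], 0.95)]
top case2_mid [([666.0, 25.5, 23.6], 0.83)]
top case3_mid [([616.8, -164.0, 28.3], 0.75)]
```

View pics/y_scene.png

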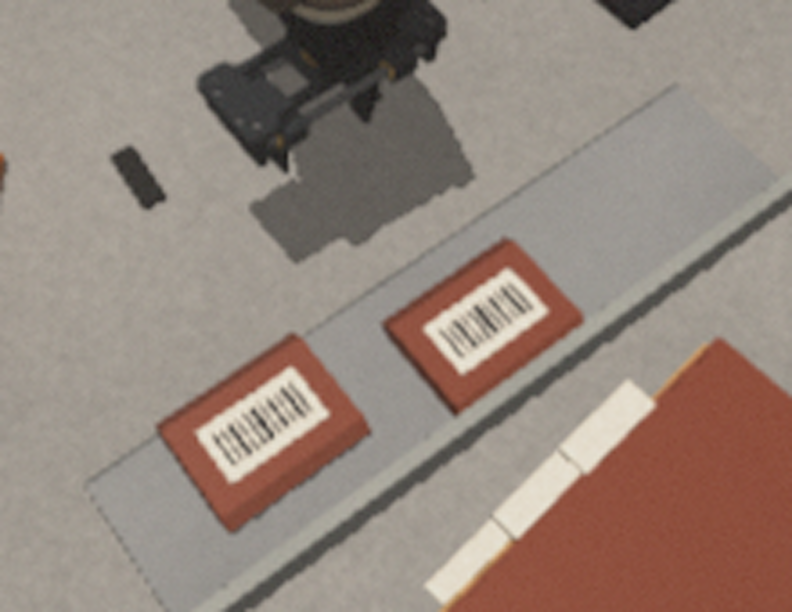

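Run:
```python
from h import *
Y=-0.055
plan([530,-164,60],[np.pi,0,Y],7)
```

```text
max 0.8
[[[0.26,0.8,0.14],[-0.0,-0.0,-0.0]],[[0.26,0.8,0.14],[-0.0,-0.0,-0.0]],[[0.26,0.8,0.14],[-0.0,-0.0,-0.0]],[[0.26,0.8,0.14],[-0.0,-0.0,-0.0]],[[0.26,0.8,0.14],[-0.0,-0.0,-0.0]]]
[[[0.26,0.8,0.14],[-0.0,-0.0,-0.0]],[[0.26,0.8,0.14],[-0.0,-0.0,-0.0]]]
```

>>> drive_tool --increments '[[[0.26,0.8,0.14],[0,0,0]],[[0.26,0.8,0.14],[0,0,0]],[[0.26,0.8,0.14],[0,0,0]],[[0.26,0.8,0.14],[0,0,0]],[[0.26,0.8,0.14],[0,0,0]]]'

```text
t: 32.73
eef_pos: [516.3, -116.9, 68.2]
tcp_rot: [-3.139, -0.001, -0.056]
ft_force: [0.3, 0.1, -0.5]
opening: 0.798
```

>>> drive_tool --increments '[[[0.26,0.8,0.14],[0,0,0]],[[0.26,0.8,0.14],[0,0,0]],[[0,0,0.45],[0,0,0]],[[0,0,0.45],[0,0,0]],[[0,0,0.45],[0,0,0]]]'

```text
t: 33.15
eef_pos: [529.0, -165.0, 18.8]
tcp_rot: [-3.139, -0.001, -0.057]
ft_force: [-0.6, -1.0, -0.4]
opening: 0.8
```

>>> drive_tool --increments '[[[0.25,0,0],[0,0,0]],[[0.25,0,0],[0,0,0]],[[0.25,0,0],[0,0,0]],[[0.25,0,0],[0,0,0]],[[0.25,0,0],[0,0,0]]]'

```text
t: 33.57
eef_pos: [567.4, -166.5, 20.7]
tcp_rot: [-3.139, -0.002, -0.056]
ft_force: [-2.1, 0.5, 0.2]
opening: 0.799
```

>>> drive_tool --increments '[[[0.25,0,0],[0,0,0]],[[0.2,0,0],[0,0,0]],[[0.15,0,0],[0,0,0]],[[0.15,0,0],[0,0,0]],[[0.1,0,0],[0,0,0]]]'

```text
t: 33.98
eef_pos: [592.1, -168.0, 20.2]
tcp_rot: [-3.139, -0.001, -0.056]
ft_force: [-2.5, 0.6, 2.1]
opening: 0.801
```

>>> drive_tool --increments '[[[0.1,0,0],[0,0,0]],[[0.1,0,0],[0,0,0]],[[0.06,0,0],[0,0,0]],[[0,0,0],[0,0,0]]]'

```text
t: 34.32
eef_pos: [596.1, -167.9, 19.9]
tcp_rot: [-3.137, 0.007, -0.056]
ft_force: [-18.3, -1.1, 12.8]
opening: 0.802
```

>>> drive_tool --increments '[[[-0.5,0,0],[0,0,0]],[[-0.8,0,-0.6],[0,0,0]],[[-0.6,0,-1],[0,0,0]],[[0,0,-1],[0,0,0]],[[0,0,-1],[0,0,0]]]' --jaw 1

```text
t: 34.73
eef_pos: [541.7, -165.5, 129.3]
tcp_rot: [-3.139, -0.001, -0.057]
ft_force: [1.4, -0.9, -0.5]
opening: 0.995
```

Run:
```python
from h import *
st()
plan([440,400,260],[np.pi,0,0],20)
```

```text
t 34.73 pos [ 541.74 -165.51  129.35] rot [-3.14 -0.   -0.06] F [ 1.43 -0.91 -0.49] op 0.99
max 0.94
[[[-0.22,-0.93,-0.22],[-0.0,-0.0,-0.04]],[[-0.22,-0.93,-0.22],[-0.0,-0.0,-0.04]],[[-0.22,-0.93,-0.22],[-0.0,-0.0,-0.04]],[[-0.21,-0.93,-0.22],[-0.0,-0.0,-0.04]],[[-0.21,-0.93,-0.22],[-0.0,-0.0,-0.04]]]
[[[-0.21,-0.93,-0.22],[-0.0,-0.0,-0.04]],[[-0.21,-0.94,-0.22],[-0.0,-0.0,-0.04]],[[-0.2,-0.94,-0.22],[-0.0,-0.0,-0.04]],[[-0.2,-0.94,-0.22],[-0.0,-0.0,-0.04]],[[-0.2,-0.94,-0.22],[-0.0,-0.0,-0.04]]]
[[[-0.2,-0.94,-0.22],[-0.0,-0.0,-0.04]],[[-0.19,-0.94,-0.22],[-0.0,-0.0,-0.04]],[[-0.19,-0.94,-0.22],[-0.0,-0.0,-0.04]],[[-0.19,-0.94,-0.22],[-0.0,-0.0,-0.04]],[[-0.19,-0.94,-0.22],[-0.0,-0.0,-0.04]]]
[[[-0.18,-0.94,-0.22],[-0.0,-0.0,-0.04]],[[-0.18,-0.94,-0.22],[-0.0,-0.0,-0.04]],[[-0.18,-0.94,-0.22],[-0.0,-0.0,-0.04]],[[-0.17,-0.94,-0.22],[-0.0,-0.0,-0.04]],[[-0.17,-0.94,-0.22],[-0.0,-0.0,-0.04]]]
```

>>> drive_tool --increments '[[[-0.22,-0.93,-0.22],[0,0,-0.04]],[[-0.22,-0.93,-0.22],[0,0,-0.04]],[[-0.22,-0.93,-0.22],[0,0,-0.04]],[[-0.21,-0.93,-0.22],[0,0,-0.04]],[[-0.21,-0.93,-0.22],[0,0,-0.04]]]'

```text
t: 35.15
eef_pos: [516.9, -23.5, 161.9]
tcp_rot: [-3.139, -0.002, -0.04]
ft_force: [0.6, 0.1, 0.0]
opening: 0.997
```

>>> drive_tool --increments '[[[-0.21,-0.93,-0.22],[0,0,-0.04]],[[-0.21,-0.94,-0.22],[0,0,-0.04]],[[-0.2,-0.94,-0.22],[0,0,-0.04]],[[-0.2,-0.94,-0.22],[0,0,-0.04]],[[-0.2,-0.94,-0.22],[0,0,-0.04]]]'

```text
t: 35.57
eef_pos: [491.0, 118.4, 195.2]
tcp_rot: [-3.139, -0.002, -0.024]
ft_force: [1.7, -0.5, 0.6]
opening: 0.998
```

>>> drive_tool --increments '[[[-0.2,-0.94,-0.22],[0,0,-0.04]],[[-0.19,-0.94,-0.22],[0,0,-0.04]],[[-0.19,-0.94,-0.22],[0,0,-0.04]],[[-0.19,-0.94,-0.22],[0,0,-0.04]],[[-0.19,-0.94,-0.22],[0,0,-0.04]]]'

```text
t: 35.98
eef_pos: [464.5, 259.9, 228.6]
tcp_rot: [-3.139, -0.002, -0.008]
ft_force: [0.5, -0.1, 0.6]
opening: 1.0
```

>>> drive_tool --increments '[[[-0.18,-0.94,-0.22],[0,0,-0.04]],[[-0.18,-0.94,-0.22],[0,0,-0.04]],[[-0.18,-0.94,-0.22],[0,0,-0.04]],[[-0.17,-0.94,-0.22],[0,0,-0.04]],[[-0.17,-0.94,-0.22],[0,0,-0.04]]]'

```text
t: 36.4
eef_pos: [438.2, 400.9, 261.8]
tcp_rot: [-3.139, -0.002, 0.008]
ft_force: [0.6, -0.5, -0.4]
opening: 0.999
```

Run:
```python
from h import *
s=st();print(s["joints"])
for n in("wrist","scene","top"):
  q=cam(n)
  for t in ("scanner_grip","tray","scan_focus","case2_label","case3_label","case2_mid","case3_mid"): print(n,t,[(np.array(d["point"]).round(1).tolist(),round(d["score"],2)) for d in env.tip_of(t,q) if d["point"][0]>400])
  if n=="wrist":cv2.imwrite("pics/z_wrist.png",q["pixels"])
  if n=="top":crop(q,"z_top",100,420,90,260,2.5)
```

```text
t 36.40 pos [438.21 400.92 261.76] rot [-3.14 -0.    0.01] F [ 0.6  -0.51 -0.37] op 1.00
[0.63 0.4  1.58 0.   1.16 2.19]
wrist scanner_grip [([486.8, 415.2, 150.4], 0.67)]
wrist tray []
wrist scan_focus []
wrist case2_label []
wrist case3_label []
wrist case2_mid []
wrist case3_mid []
scene scanner_grip [([493.5, 418.5, 147.3], 0.9)]
scene tray [([494.2, 413.0, -1.8], 0.72)]
scene scan_focus [([668.7, 20.7, 23.7], 0.51)]
scene case2_label [([664.0, 22.3, 35.6], 0.64)]
scene case3_label [([654.4, -168.5, 40.3], 0.74), ([494.1, 413.9, -0.5], 0.27)]
scene case2_mid [([670.8, 21.5, 25.9], 0.85)]
scene case3_mid [([653.8, -167.4, 27.5], 0.63)]
top scanner_grip [([487.8, 418.6, 155.1], 0.46)]
top tray [([496.0, 415.3, -1.4], 0.72)]
top scan_focus []
top case2_label [([668.5, 22.4, 39.4], 0.65)]
top case3_label [([656.4, -168.0, 35.8], 0.73)]
top case2_mid [([665.7, 23.1, 26.5], 0.92)]
top case3_mid [([656.6, -165.1, 26.8], 0.75)]
```

View pics/z_wrist.png

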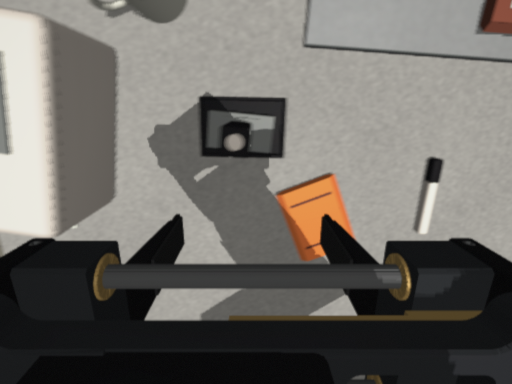

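View pics/z_top.png

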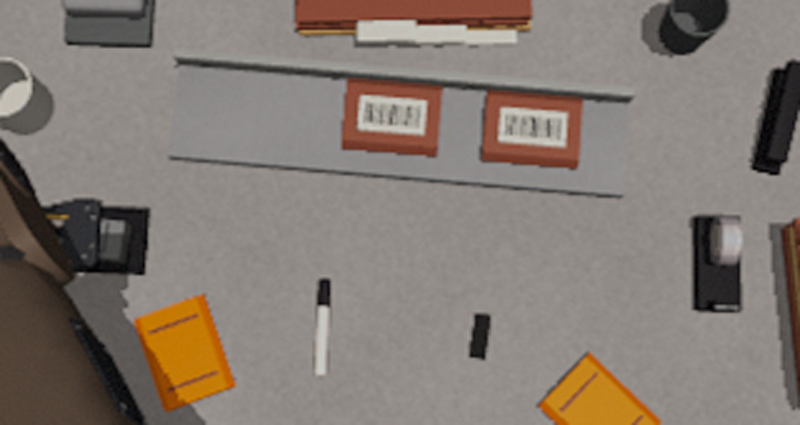

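Run:
```python
from h import *
q=cam("wrist")
print(hit(q,235,142,170))
for uv in [(201,97),(285,98),(201,157),(284,158)]: print(hit(q,*uv,16))
g=[490,416.5]
plan([g[0],g[1],230],[np.pi,0,0],5)
```

```text
[487.23 417.5  170.  ]
[534.02 476.48  16.  ]
[533.63 353.17  16.  ]
[445.18 480.52  16.  ]
[444.72 350.87  16.  ]
max 0.34
[[[0.34,-0.11,0.21],[-0.01,-0.0,0.02]],[[0.34,-0.11,0.21],[-0.01,-0.0,0.02]],[[0.34,-0.11,0.21],[-0.01,-0.0,0.02]],[[0.34,-0.11,0.21],[-0.01,-0.0,0.02]],[[0.34,-0.11,0.21],[-0.01,-0.0,0.02]]]
```

>>> drive_tool --increments '[[[0.34,-0.11,0.21],[0,0,0.02]],[[0.34,-0.11,0.21],[0,0,0.02]],[[0.34,-0.11,0.21],[0,0,0.02]],[[0.34,-0.11,0.21],[0,0,0.02]],[[0.34,-0.11,0.21],[0,0,0.02]]]'

```text
t: 38.07
eef_pos: [490.8, 416.4, 228.6]
tcp_rot: [-3.14, -0.001, -0.001]
ft_force: [0.1, -0.2, -0.3]
opening: 1.0
```

Run:
```python
from h import *
st()
q=cam("wrist");cv2.imwrite("pics/aa_wrist.png",q["pixels"])
q=cam("scene");crop(q,"aa_scene",280,420,50,180,4.5)
```

```text
t 38.07 pos [490.79 416.39 228.62] rot [-3.14 -0.   -0.  ] F [ 0.06 -0.2  -0.3 ] op 1.00
```

View pics/aa_wrist.png

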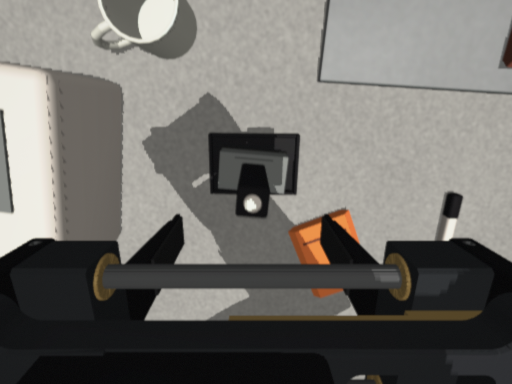

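View pics/aa_scene.png

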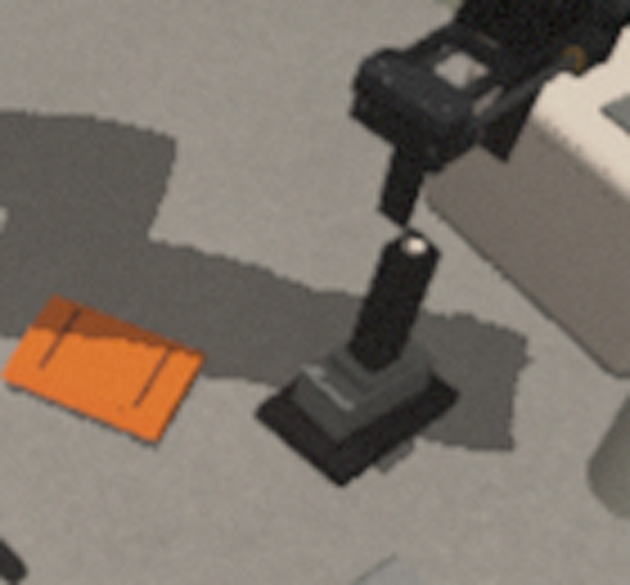

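>>> drive_tool --increments '[[[-0.02,0,0.65],[0,0,0]],[[-0.02,0,0.65],[0,0,0]],[[-0.02,0,0.65],[0,0,0]],[[0,0,0.65],[0,0,0]],[[0,0,0.64],[0,0,0]]]'

```text
t: 38.58
eef_pos: [487.7, 416.3, 131.9]
tcp_rot: [-3.139, -0.001, -0.0]
ft_force: [1.0, -0.1, 0.3]
opening: 0.998
```

>>> drive_tool --increments '[[[0,0,0],[0,0,0]],[[0,0,0],[0,0,0]],[[0,0,0],[0,0,0]],[[0,0,0],[0,0,0]],[[0,0,0],[0,0,0]]]' --jaw -1

```text
t: 39.0
eef_pos: [488.2, 416.6, 134.0]
tcp_rot: [-3.138, -0.003, -0.0]
ft_force: [-0.7, -0.1, 0.7]
opening: 0.704
```

>>> drive_tool --increments '[[[0,0,0],[0,0,0]],[[0,0,0],[0,0,0]],[[0,0,0],[0,0,0]],[[0,0,0],[0,0,0]],[[0,0,0],[0,0,0]]]'

```text
t: 39.42
eef_pos: [487.8, 416.4, 132.8]
tcp_rot: [-3.139, -0.001, -0.0]
ft_force: [-0.3, -0.2, 0.3]
opening: 0.356
```

>>> drive_tool --increments '[[[0,0,0],[0,0,0]],[[0,0,0],[0,0,0]],[[0,0,0],[0,0,0]],[[0,0,0],[0,0,0]]]'

```text
t: 39.75
eef_pos: [487.8, 416.4, 132.6]
tcp_rot: [-3.139, -0.001, -0.0]
ft_force: [-0.1, 1.1, -0.4]
opening: 0.324
```

>>> drive_tool --increments '[[[0,0,-0.4],[0,0,0]],[[0,0,-0.8],[0,0,0]],[[0,0,-0.9],[0,0,0]],[[0,0,-0.9],[0,0,0]],[[0,0,-0.8],[0,0,0]]]'

```text
t: 40.17
eef_pos: [487.5, 416.0, 249.0]
tcp_rot: [-3.139, -0.002, -0.0]
ft_force: [-0.1, -0.9, -2.5]
opening: 0.323
```

Run:
```python
from h import *
st()
q=cam("scene");crop(q,"ab_scene",280,420,30,180,4)
for t in ("scanner_grip","scan_focus"): print(t,[(np.array(d["point"]).round(1).tolist(),round(d["score"],2)) for d in env.tip_of(t,q)])
q=cam("wrist");cv2.imwrite("pics/ab_wrist.png",q["pixels"])
for t in ("scanner_grip","scan_focus"): print(t,[(np.array(d["point"]).round(1).tolist(),round(d["score"],2)) for d in env.tip_of(t,q)])
```

```text
t 40.17 pos [487.54 415.95 249.04] rot [-3.14 -0.   -0.  ] F [-0.09 -0.94 -2.54] op 0.32
scanner_grip [([491.4, 418.3, 260.8], 0.65)]
scan_focus [([481.6, -421.2, 3.8], 0.41)]
scanner_grip [([485.9, 416.1, 264.1], 0.56)]
scan_focus []
```

View pics/ab_scene.png

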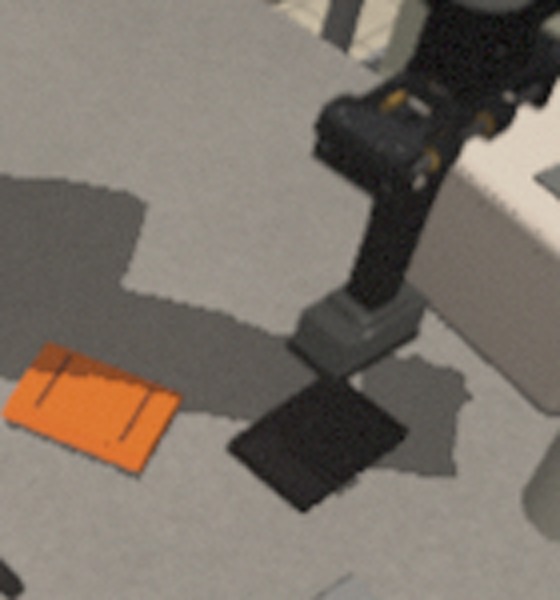

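View pics/ab_wrist.png

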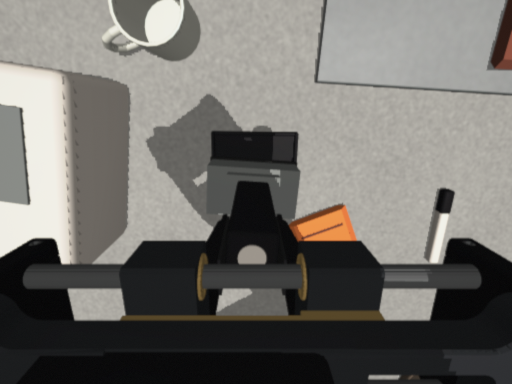

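Run:
```python
from h import *
plan([666.5,22,236],[np.pi,0,-0.055],20)
```

```text
max 0.66
[[[0.3,0.66,0.01],[-0.0,0.0,0.03]],[[0.3,0.66,0.01],[-0.0,0.0,0.03]],[[0.3,0.65,0.01],[-0.0,0.0,0.03]],[[0.3,0.65,0.01],[-0.0,0.0,0.03]],[[0.31,0.65,0.01],[-0.0,0.0,0.03]]]
[[[0.31,0.65,0.01],[-0.0,0.0,0.03]],[[0.31,0.65,0.01],[-0.0,0.0,0.03]],[[0.31,0.65,0.01],[-0.0,0.0,0.03]],[[0.31,0.65,0.01],[-0.0,0.0,0.03]],[[0.32,0.65,0.01],[-0.0,0.0,0.03]]]
[[[0.32,0.65,0.01],[-0.0,0.0,0.03]],[[0.32,0.65,0.01],[-0.0,0.0,0.03]],[[0.32,0.65,0.01],[-0.0,0.0,0.03]],[[0.32,0.65,0.01],[-0.0,0.0,0.03]],[[0.32,0.64,0.01],[-0.0,0.0,0.03]]]
[[[0.33,0.64,0.02],[-0.0,0.0,0.03]],[[0.33,0.64,0.02],[-0.0,0.0,0.03]],[[0.33,0.64,0.02],[-0.0,0.0,0.03]],[[0.33,0.64,0.02],[-0.0,0.0,0.03]],[[0.33,0.64,0.02],[-0.0,0.0,0.03]]]
```

>>> drive_tool --increments '[[[0.3,0.66,0],[0,0,0.03]],[[0.3,0.66,0],[0,0,0.03]],[[0.3,0.65,0],[0,0,0.03]],[[0.3,0.65,0],[0,0,0.03]],[[0.31,0.65,0],[0,0,0.03]]]'

```text
t: 40.88
eef_pos: [532.3, 316.6, 244.8]
tcp_rot: [-3.141, 0.001, -0.012]
ft_force: [0.2, 0.8, -2.6]
opening: 0.313
```

>>> drive_tool --increments '[[[0.31,0.65,0],[0,0,0.03]],[[0.31,0.65,0],[0,0,0.03]],[[0.31,0.65,0],[0,0,0.03]],[[0.31,0.65,0],[0,0,0.03]],[[0.32,0.65,0],[0,0,0.03]]]'

```text
t: 41.3
eef_pos: [577.5, 218.3, 244.6]
tcp_rot: [-3.14, 0.002, -0.024]
ft_force: [0.2, -0.4, -2.9]
opening: 0.312
```

>>> drive_tool --increments '[[[0.32,0.65,0],[0,0,0.03]],[[0.32,0.65,0],[0,0,0.03]],[[0.32,0.65,0],[0,0,0.03]],[[0.32,0.65,0],[0,0,0.03]],[[0.32,0.64,0],[0,0,0.03]]]'

```text
t: 41.72
eef_pos: [622.7, 119.8, 244.4]
tcp_rot: [-3.14, 0.002, -0.036]
ft_force: [-0.0, -0.2, -2.5]
opening: 0.315
```

>>> drive_tool --increments '[[[0.33,0.64,0],[0,0,0.03]],[[0.33,0.64,0],[0,0,0.03]],[[0.33,0.64,0],[0,0,0.03]],[[0.33,0.64,0],[0,0,0.03]],[[0.33,0.64,0],[0,0,0.03]]]'

```text
t: 42.13
eef_pos: [668.2, 22.0, 244.1]
tcp_rot: [-3.139, 0.002, -0.048]
ft_force: [-0.6, -0.6, -3.0]
opening: 0.315
```

Run:
```python
from h import *
st()
q=cam("scene");crop(q,"ac_scene",180,400,130,320,3.5)
for t in ("scanner_grip","scan_focus","case2_label","case3_label"): print(t,[(np.array(d["point"]).round(1).tolist(),round(d["score"],2)) for d in env.tip_of(t,q)])
q=cam("wrist");cv2.imwrite("pics/ac_wrist.png",q["pixels"])
for t in ("scanner_grip","scan_focus","case2_label","case3_label"): print(t,[(np.array(d["point"]).round(1).tolist(),round(d["score"],2)) for d in env.tip_of(t,q)])
plan([666.5,22,232.5],[np.pi,0,-0.055],5)
```

```text
t 42.13 pos [668.19  21.96 244.07] rot [-3.14  0.   -0.05] F [-0.63 -0.58 -3.03] op 0.31
scanner_grip [([673.4, 25.0, 258.6], 0.67)]
scan_focus []
case2_label [([665.5, 23.2, 36.8], 0.57)]
case3_label [([653.9, -168.5, 41.2], 0.89), ([341.4, 290.4, 1.9], 0.85), ([276.7, -263.0, -0.9], 0.71)]
scanner_grip [([667.4, 22.3, 259.5], 0.57), ([665.3, 18.5, 36.1], 0.4)]
scan_focus []
case2_label [([665.9, 22.3, 34.1], 0.68)]
case3_label [([654.3, -165.7, 35.6], 0.96)]
max 0.09
[[[-0.01,0.01,0.09],[-0.01,-0.0,0.02]],[[-0.01,0.01,0.09],[-0.01,-0.0,0.02]],[[-0.01,0.01,0.09],[-0.01,-0.0,0.02]],[[-0.01,0.01,0.09],[-0.01,-0.0,0.02]],[[-0.01,0.01,0.09],[-0.01,-0.0,0.02]]]
```

View pics/ac_scene.png

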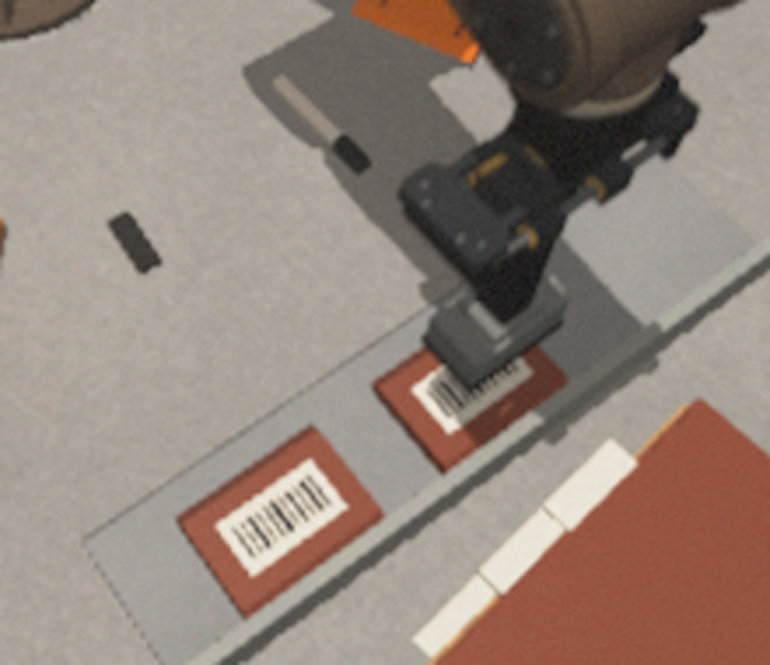

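View pics/ac_wrist.png

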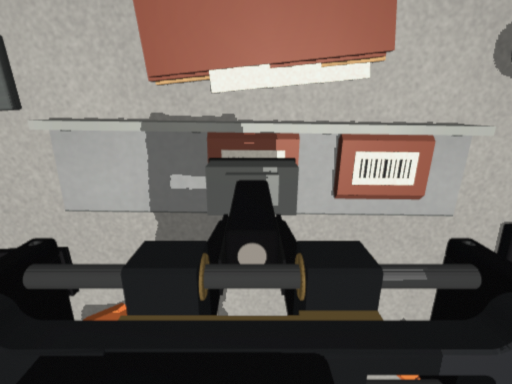

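Reader is above the middle case. I'll drop about 11 mm and hold still for over 1.5 s.

>>> drive_tool --increments '[[[-0.02,0,0.13],[0,0,0.02]],[[-0.02,0,0.13],[0,0,0.02]],[[0,0,0.13],[0,0,0.02]],[[0,0,0],[0,0,0]],[[0,0,0],[0,0,0]]]'

```text
t: 43.05
eef_pos: [667.0, 23.1, 233.9]
tcp_rot: [-3.139, -0.0, -0.053]
ft_force: [0.0, 0.4, -2.8]
opening: 0.314
```

>>> drive_tool --increments '[[[0,0,0],[0,0,0]],[[0,0,0],[0,0,0]],[[0,0,0],[0,0,0]],[[0,0,0],[0,0,0]],[[0,0,0],[0,0,0]]]'

```text
t: 43.47
eef_pos: [667.2, 23.1, 234.4]
tcp_rot: [-3.139, -0.001, -0.053]
ft_force: [0.3, -0.3, -3.2]
opening: 0.314
```

>>> drive_tool --increments '[[[0,0,0],[0,0,0]],[[0,0,0],[0,0,0]],[[0,0,0],[0,0,0]],[[0,0,0],[0,0,0]],[[0,0,0],[0,0,0]]]'

```text
t: 43.88
eef_pos: [667.1, 23.1, 234.3]
tcp_rot: [-3.139, -0.001, -0.053]
ft_force: [0.2, -0.6, -3.5]
opening: 0.311
```

>>> drive_tool --increments '[[[0,0,0],[0,0,0]],[[0,0,0],[0,0,0]],[[0,0,0],[0,0,0]],[[0,0,0],[0,0,0]],[[0,0,0],[0,0,0]]]'

```text
t: 44.3
eef_pos: [667.2, 23.1, 234.3]
tcp_rot: [-3.139, -0.001, -0.053]
ft_force: [0.8, -0.9, -2.7]
opening: 0.313
```

>>> drive_tool --increments '[[[0,0,0],[0,0,0]],[[0,0,0],[0,0,0]],[[0,0,0],[0,0,0]],[[0,0,0],[0,0,0]],[[0,0,0],[0,0,0]]]'

```text
t: 44.72
eef_pos: [667.2, 23.1, 234.3]
tcp_rot: [-3.139, -0.001, -0.053]
ft_force: [0.1, 0.3, -2.7]
opening: 0.314
```

Run:
```python
from h import *
st()
q=cam("top")
for t in ("scanner_grip","case2_label","case3_label"): print(t,[(np.array(d["point"]).round(1).tolist(),round(d["score"],2)) for d in env.tip_of(t,q)])
plan([654.5,-167,233],[np.pi,0,-0.055],10)
```

```text
t 44.72 pos [667.15  23.08 234.29] rot [-3.14 -0.   -0.05] F [ 0.15  0.3  -2.74] op 0.31
scanner_grip []
case2_label []
case3_label [([659.1, -169.9, 33.3], 0.94), ([275.0, -262.8, 1.7], 0.91)]
max 0.63
[[[-0.01,0.63,0.0],[-0.0,-0.0,0.0]],[[-0.01,0.63,0.0],[-0.0,-0.0,0.0]],[[-0.01,0.63,0.0],[-0.0,-0.0,0.0]],[[-0.01,0.63,0.0],[-0.0,-0.0,0.0]],[[-0.01,0.63,0.0],[-0.0,-0.0,0.0]]]
[[[-0.01,0.63,0.0],[-0.0,-0.0,0.0]],[[-0.01,0.63,0.0],[-0.0,-0.0,0.0]],[[-0.01,0.63,0.0],[-0.0,-0.0,0.0]],[[-0.01,0.63,0.0],[-0.0,-0.0,0.0]],[[-0.01,0.63,0.0],[-0.0,-0.0,0.0]]]
```

>>> drive_tool --increments '[[[0,0.63,0],[0,0,0]],[[0,0.63,0],[0,0,0]],[[0,0.63,0],[0,0,0]],[[0,0.63,0],[0,0,0]],[[0,0.63,0],[0,0,0]]]'

```text
t: 45.33
eef_pos: [662.1, -72.1, 234.1]
tcp_rot: [-3.139, -0.001, -0.053]
ft_force: [0.5, 0.3, -2.9]
opening: 0.316
```

>>> drive_tool --increments '[[[0,0.63,0],[0,0,0]],[[0,0.63,0],[0,0,0]],[[0,0.63,0],[0,0,0]],[[0,0.63,0],[0,0,0]],[[0,0.63,0],[0,0,0]]]'

```text
t: 45.75
eef_pos: [657.0, -166.6, 233.9]
tcp_rot: [-3.139, -0.001, -0.053]
ft_force: [-0.2, -0.0, -3.4]
opening: 0.317
```

>>> drive_tool --increments '[[[0,0,0],[0,0,0]],[[0,0,0],[0,0,0]],[[0,0,0],[0,0,0]],[[0,0,0],[0,0,0]],[[0,0,0],[0,0,0]]]'

```text
t: 46.17
eef_pos: [657.2, -164.8, 233.9]
tcp_rot: [-3.139, -0.001, -0.052]
ft_force: [0.9, 0.2, -3.1]
opening: 0.313
```

Run:
```python
from h import *
st()
q=cam("scene");crop(q,"ad_scene",160,380,130,320,3.5)
for n in ("scene","wrist"):
  q=q if n=="scene" else cam(n)
  for t in ("scanner_grip","case2_mid","case3_label"): print(n,t,[(np.array(d["point"]).round(1).tolist(),round(d["score"],2)) for d in env.tip_of(t,q)])
```

```text
t 46.17 pos [ 657.24 -164.76  233.89] rot [-3.14 -0.   -0.05] F [ 0.87  0.24 -3.07] op 0.31
scene scanner_grip [([663.1, -160.0, 247.5], 0.77), ([648.2, 13.0, 2.3], 0.25)]
scene case2_mid [([666.2, 19.2, 25.3], 0.92)]
scene case3_label [([349.0, 290.3, 2.1], 0.89), ([653.8, -169.1, 38.1], 0.63), ([278.4, -263.7, -2.1], 0.63)]
wrist scanner_grip [([656.2, -165.6, 251.6], 0.65)]
wrist case2_mid [([665.9, 20.4, 24.7], 0.91)]
wrist case3_label [([654.8, -169.3, 34.6], 0.59)]
```

View pics/ad_scene.png

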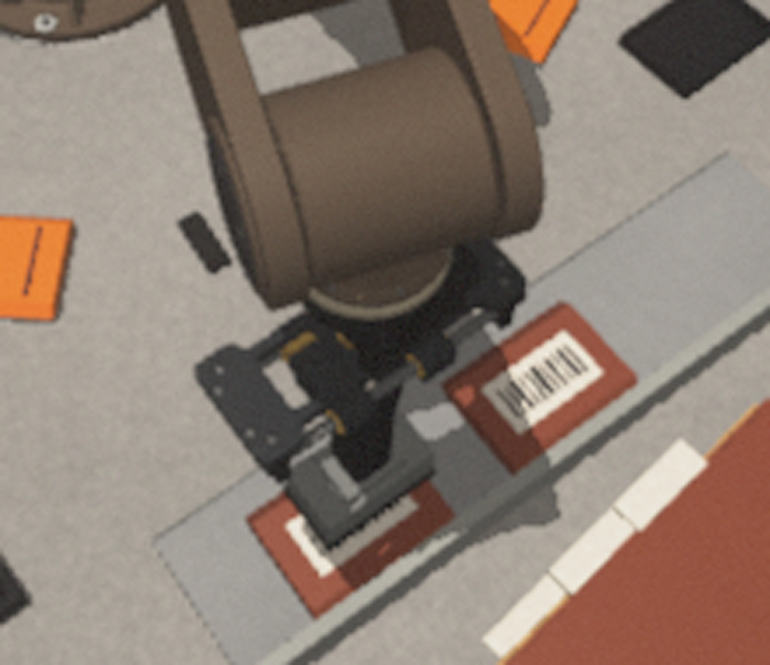

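>>> drive_tool --increments '[[[-0.04,0.12,0],[0,0,0]],[[0,0,0],[0,0,0]],[[0,0,0],[0,0,0]],[[0,0,0],[0,0,0]],[[0,0,0],[0,0,0]]]'

```text
t: 46.98
eef_pos: [655.7, -169.2, 233.8]
tcp_rot: [-3.139, -0.001, -0.053]
ft_force: [-0.7, -0.3, -2.7]
opening: 0.313
```

>>> drive_tool --increments '[[[0,0,0],[0,0,0]],[[0,0,0],[0,0,0]],[[0,0,0],[0,0,0]],[[0,0,0],[0,0,0]],[[0,0,0],[0,0,0]]]'

```text
t: 47.4
eef_pos: [655.8, -169.1, 233.8]
tcp_rot: [-3.139, -0.001, -0.053]
ft_force: [0.3, -0.3, -2.0]
opening: 0.316
```

>>> drive_tool --increments '[[[0,0,0],[0,0,0]],[[0,0,0],[0,0,0]],[[0,0,0],[0,0,0]],[[0,0,0],[0,0,0]],[[0,0,0],[0,0,0]]]'

```text
t: 47.82
eef_pos: [655.7, -169.2, 233.8]
tcp_rot: [-3.139, -0.001, -0.053]
ft_force: [0.1, 1.0, -3.4]
opening: 0.315
```

>>> drive_tool --increments '[[[0,0,0],[0,0,0]],[[0,0,0],[0,0,0]],[[0,0,0],[0,0,0]],[[0,0,0],[0,0,0]],[[0,0,0],[0,0,0]]]'

```text
t: 48.23
eef_pos: [655.8, -169.2, 233.9]
tcp_rot: [-3.139, -0.001, -0.053]
ft_force: [0.0, -0.0, -4.1]
opening: 0.315
```

Run:
```python
from h import *
s=st();print(s["joints"])
plan([488,416,255],[np.pi,0,0],25)
```

```text
t 48.23 pos [ 655.75 -169.2   233.85] rot [-3.14 -0.   -0.05] F [ 0.02 -0.03 -4.08] op 0.32
[-0.35  0.55  1.4   0.    1.19  1.27]
max 0.78
[[[-0.26,-0.77,-0.03],[-0.0,-0.0,-0.03]],[[-0.26,-0.77,-0.03],[-0.0,-0.0,-0.03]],[[-0.26,-0.77,-0.03],[-0.0,-0.0,-0.03]],[[-0.26,-0.77,-0.03],[-0.0,-0.0,-0.03]],[[-0.26,-0.77,-0.03],[-0.0,-0.0,-0.03]]]
[[[-0.26,-0.77,-0.03],[-0.0,-0.0,-0.03]],[[-0.25,-0.77,-0.03],[-0.0,-0.0,-0.03]],[[-0.25,-0.77,-0.03],[-0.0,-0.0,-0.03]],[[-0.25,-0.77,-0.03],[-0.0,-0.0,-0.03]],[[-0.25,-0.77,-0.03],[-0.0,-0.0,-0.03]]]
[[[-0.25,-0.77,-0.03],[-0.0,-0.0,-0.03]],[[-0.25,-0.77,-0.03],[-0.0,-0.0,-0.03]],[[-0.25,-0.77,-0.03],[-0.0,-0.0,-0.03]],[[-0.24,-0.77,-0.03],[-0.0,-0.0,-0.03]],[[-0.24,-0.77,-0.03],[-0.0,-0.0,-0.03]]]
[[[-0.24,-0.78,-0.03],[-0.0,-0.0,-0.03]],[[-0.24,-0.78,-0.03],[-0.0,-0.0,-0.03]],[[-0.24,-0.78,-0.03],[-0.0,-0.0,-0.03]],[[-0.24,-0.78,-0.03],[-0.0,-0.0,-0.03]],[[-0.23,-0.78,-0.03],[-0.0,-0.0,-0.03]]]
[[[-0.23,-0.78,-0.03],[-0.0,-0.0,-0.03]],[[-0.23,-0.78,-0.03],[-0.0,-0.0,-0.03]],[[-0.23,-0.78,-0.03],[-0.0,-0.0,-0.03]],[[-0.23,-0.78,-0.03],[-0.0,-0.0,-0.03]],[[-0.23,-0.78,-0.03],[-0.0,-0.0,-0.03]]]
```

Both holds lasted well over 1 s. Now returning the reader to its tray.

>>> drive_tool --increments '[[[-0.26,-0.77,-0.03],[0,0,-0.03]],[[-0.26,-0.77,-0.03],[0,0,-0.03]],[[-0.26,-0.77,-0.03],[0,0,-0.03]],[[-0.26,-0.77,-0.03],[0,0,-0.03]],[[-0.26,-0.77,-0.03],[0,0,-0.03]]]'

```text
t: 48.65
eef_pos: [621.9, -51.0, 238.7]
tcp_rot: [-3.139, -0.001, -0.041]
ft_force: [1.2, -0.4, -3.2]
opening: 0.316
```

>>> drive_tool --increments '[[[-0.26,-0.77,-0.03],[0,0,-0.03]],[[-0.25,-0.77,-0.03],[0,0,-0.03]],[[-0.25,-0.77,-0.03],[0,0,-0.03]],[[-0.25,-0.77,-0.03],[0,0,-0.03]],[[-0.25,-0.77,-0.03],[0,0,-0.03]]]'

```text
t: 49.07
eef_pos: [588.3, 65.9, 243.5]
tcp_rot: [-3.139, -0.002, -0.029]
ft_force: [0.8, 0.3, -2.6]
opening: 0.315
```

>>> drive_tool --increments '[[[-0.25,-0.77,-0.03],[0,0,-0.03]],[[-0.25,-0.77,-0.03],[0,0,-0.03]],[[-0.25,-0.77,-0.03],[0,0,-0.03]],[[-0.24,-0.77,-0.03],[0,0,-0.03]],[[-0.24,-0.77,-0.03],[0,0,-0.03]]]'

```text
t: 49.48
eef_pos: [554.2, 182.3, 248.3]
tcp_rot: [-3.139, -0.002, -0.017]
ft_force: [-0.0, -0.8, -2.8]
opening: 0.313
```

>>> drive_tool --increments '[[[-0.24,-0.78,-0.03],[0,0,-0.03]],[[-0.24,-0.78,-0.03],[0,0,-0.03]],[[-0.24,-0.78,-0.03],[0,0,-0.03]],[[-0.24,-0.78,-0.03],[0,0,-0.03]],[[-0.23,-0.78,-0.03],[0,0,-0.03]]]'

```text
t: 49.9
eef_pos: [519.9, 299.7, 253.0]
tcp_rot: [-3.139, -0.002, -0.005]
ft_force: [0.1, 0.6, -3.2]
opening: 0.313
```

>>> drive_tool --increments '[[[-0.23,-0.78,-0.03],[0,0,-0.03]],[[-0.23,-0.78,-0.03],[0,0,-0.03]],[[-0.23,-0.78,-0.03],[0,0,-0.03]],[[-0.23,-0.6,-0.03],[0,0,-0.03]],[[-0.23,-0.4,-0.03],[0,0,-0.03]]]'

```text
t: 50.32
eef_pos: [485.3, 400.4, 257.4]
tcp_rot: [-3.139, -0.001, 0.008]
ft_force: [-0.7, -0.5, -3.3]
opening: 0.316
```

Run:
```python
from h import *
s=st()
for n in ("scene","top"):
  q=cam(n)
  print(n,[(np.array(d["point"]).round(1).tolist(),round(d["score"],2)) for d in env.tip_of("tray",q)])
plan([488.5,416,200],[np.pi,0,0],5)
```

```text
t 50.32 pos [485.32 400.42 257.45] rot [-3.14 -0.    0.01] F [-0.66 -0.48 -3.26] op 0.32
scene [([493.2, 414.9, 1.0], 0.9)]
top [([492.1, 415.0, -3.6], 0.7)]
max 0.38
[[[0.02,-0.12,0.38],[-0.01,-0.0,0.02]],[[0.02,-0.12,0.38],[-0.01,-0.0,0.02]],[[0.02,-0.12,0.38],[-0.01,-0.0,0.02]],[[0.02,-0.12,0.38],[-0.01,-0.0,0.02]],[[0.02,-0.12,0.38],[-0.01,-0.0,0.02]]]
```

>>> drive_tool --increments '[[[0.02,-0.11,0.38],[0,0,0.02]],[[0.02,-0.11,0.38],[0,0,0.02]],[[0.02,-0.1,0.38],[0,0,0.02]],[[0.02,-0.1,0.38],[0,0,0.02]],[[0.02,-0.1,0.38],[0,0,0.02]]]'

```text
t: 50.93
eef_pos: [489.0, 414.4, 198.6]
tcp_rot: [-3.14, -0.0, -0.002]
ft_force: [0.3, 0.0, -3.4]
opening: 0.314
```

Run:
```python
from h import *
s=st()
plan([488.5,416,137],[np.pi,0,0],5)
```

```text
t 50.93 pos [488.99 414.43 198.63] rot [-3.14 -0.   -0.  ] F [ 0.35  0.05 -3.39] op 0.31
max 0.41
[[[-0.0,-0.01,0.41],[-0.0,-0.0,-0.0]],[[-0.0,-0.01,0.41],[-0.0,-0.0,-0.0]],[[-0.0,-0.01,0.41],[-0.0,-0.0,-0.0]],[[-0.0,-0.01,0.41],[-0.0,-0.0,-0.0]],[[-0.0,-0.01,0.41],[-0.0,-0.0,-0.0]]]
```

>>> drive_tool --increments '[[[0,-0.01,0.42],[0,0,0]],[[0,-0.01,0.42],[0,0,0]],[[0,-0.01,0.42],[0,0,0]],[[0,-0.01,0.42],[0,0,0]],[[0,0,0.35],[0,0,0]]]'

```text
t: 51.35
eef_pos: [488.8, 415.8, 137.6]
tcp_rot: [-3.14, -0.0, -0.001]
ft_force: [-0.5, -0.7, -3.5]
opening: 0.317
```

>>> drive_tool --increments '[[[0,0,0.05],[0,0,0]],[[0,0,0.05],[0,0,0]],[[0,0,0.03],[0,0,0]],[[0,0,0],[0,0,0]]]'

```text
t: 51.68
eef_pos: [489.2, 416.0, 136.1]
tcp_rot: [-3.139, -0.002, -0.001]
ft_force: [-0.6, 0.1, -2.6]
opening: 0.312
```

>>> drive_tool --increments '[[[0,0,0.05],[0,0,0]],[[0,0,0.05],[0,0,0]],[[0,0,0.02],[0,0,0]],[[0,0,0],[0,0,0]],[[0,0,0],[0,0,0]]]'

```text
t: 52.1
eef_pos: [489.3, 416.1, 132.9]
tcp_rot: [-3.139, -0.002, -0.001]
ft_force: [-0.8, 0.4, 5.3]
opening: 0.312
```

Contact with the tray floor. Opening and checking before retreat.

>>> drive_tool --increments '[[[0,0,0],[0,0,0]],[[0,0,0],[0,0,0]],[[0,0,0],[0,0,0]],[[0,0,0],[0,0,0]],[[0,0,0],[0,0,0]]]' --jaw 1

```text
t: 52.52
eef_pos: [489.0, 415.9, 132.0]
tcp_rot: [-3.139, -0.001, -0.001]
ft_force: [0.4, 0.0, -0.4]
opening: 0.607
```

>>> drive_tool --increments '[[[0,0,0],[0,0,0]],[[0,0,0],[0,0,0]],[[0,0,0],[0,0,0]],[[0,0,0],[0,0,0]],[[0,0,0],[0,0,0]]]'

```text
t: 52.93
eef_pos: [489.0, 415.9, 132.1]
tcp_rot: [-3.139, -0.001, -0.001]
ft_force: [-0.1, -0.0, -0.1]
opening: 0.952
```

>>> drive_tool --increments '[[[0,0,-0.6],[0,0,0]],[[0,0,-0.8],[0,0,0]],[[0,0,-0.8],[0,0,0]],[[0,0,-0.8],[0,0,0]],[[0,0,-0.8],[0,0,0]]]'

```text
t: 53.35
eef_pos: [488.8, 415.5, 247.3]
tcp_rot: [-3.139, -0.001, -0.001]
ft_force: [0.5, -0.3, 0.4]
opening: 0.999
```

>>> drive_tool --increments '[[[-0.5,0,-0.4],[0,0,0]],[[-0.7,0,-0.2],[0,0,0]],[[-0.7,0,0],[0,0,0]],[[-0.5,0,0],[0,0,0]],[[0,0,0],[0,0,0]]]'

```text
t: 53.77
eef_pos: [414.6, 415.7, 264.6]
tcp_rot: [-3.139, -0.001, 0.0]
ft_force: [0.2, -0.1, 0.7]
opening: 0.999
```

Run:
```python
from h import *
st()
for n in ("scene","top"):
  q=cam(n)
  cv2.imwrite(f"pics/af_{n}.png",q["pixels"])
  for t in ("scanner_grip","tray","case2_mid","case3_mid","dispenser","ledge"): print(n,t,[(np.array(d["point"]).round(1).tolist(),round(d["score"],2)) for d in env.tip_of(t,q)][:3])
```

```text
t 53.77 pos [414.63 415.68 264.63] rot [-3.14 -0.    0.  ] F [ 0.16 -0.12  0.71] op 1.00
scene scanner_grip [([497.4, 417.4, 146.0], 0.61), ([480.3, -417.4, 2.6], 0.57)]
scene tray [([493.1, 414.7, 4.2], 0.68)]
scene case2_mid [([669.2, 18.9, 21.4], 0.55)]
scene case3_mid [([275.5, -265.9, 8.3], 0.96), ([653.0, -166.1, 26.7], 0.83), ([340.7, 286.3, 6.2], 0.65)]
scene dispenser [([479.8, -417.6, 3.3], 0.68)]
scene ledge [([649.9, 13.0, 1.7], 0.9)]
top scanner_grip [([493.0, 417.1, 155.3], 0.64)]
top tray [([494.0, 417.0, -0.8], 0.56)]
top case2_mid [([665.5, 23.3, 25.1], 0.69)]
top case3_mid [([659.6, -162.8, 28.5], 0.92), ([277.7, -264.8, 8.6], 0.91), ([341.4, 289.1, 7.9], 0.6)]
top dispenser [([478.0, -415.9, 1.0], 0.86), ([666.1, 20.0, 41.5], 0.58), ([491.7, 419.3, 152.9], 0.19)]
top ledge [([654.0, 12.3, -3.6], 0.9)]
```

View pics/af_scene.png

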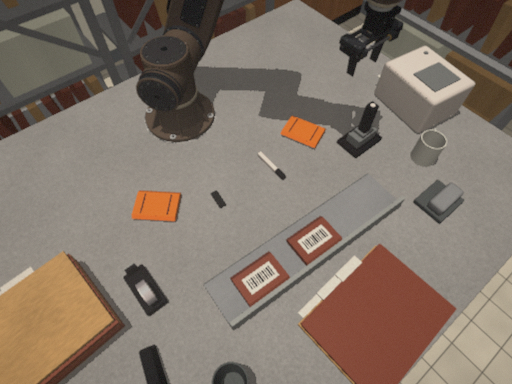

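View pics/af_top.png

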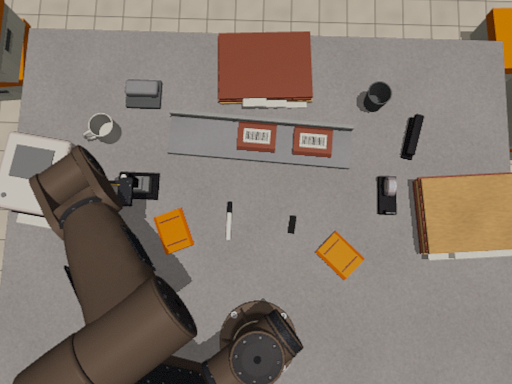

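The scene view shows both cases label up against the fence at about (315,240) and (260,278). The reader stands in its tray at (360,135), the dispenser is at (147,290) unmoved, and the arm is clear of everything.

Run:
```python
from h import *
print(env.job_done()); st()
```

```text
the job is handed in; nothing more can be done
None
the job is handed in; nothing more can be done
```

I did the whole job and handed it in after about 54 s of the 210 s; no verdict was reported. Only the middle and right cases were present. I tipped both over the ledge's front edge, pushed them to the fence, and read the middle one, then the right one. Each hold was over 1 s. Then I stood the reader back in its tray.

**Problems on the way:**
- **First tip attempts:** the right case slipped off the fingers and dropped back flat on the table once, after an earlier lift that never caught. I changed the finger angle and it then tipped.
- **Knocked case:** the right case was knocked aside by about 30-40 mm after it was first placed. I pushed it back to the fence before taking the reader.

**Last checks:**
- **Cases:** both lie flat and label up. Their centres are about 13-15 mm behind the ledge's centre line, within the allowed 4-30 mm. The scene and top cameras differed by about 4-7 mm on the case positions.
- **Reader:** upright and within about 5 mm of the tray's centre.
- **Dispenser:** at its starting position, within camera accuracy.
- **Robot:** open gripper clear of everything, no contact force.

No check failed.

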